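# Space the shelf brackets with a walked bar, load the bamboo board and slide it home

### The arm

A 6-joint arm with a two-finger parallel gripper is mounted at the origin on the work surface. World frame = base frame: x ahead of the robot, y to its left, z up, the work surface at z = 0. Lengths are in mm, angles in rad, forces in N, time in s.
With the tool pointing down it reaches from about 375 to 975 mm from the base axis. Payload 3.8 kg.
Tool frame: the origin (TCP) lies on the centre line of the jaws, within the pads' length; the fingertips stand 19 mm ahead of it and the grasp point (between the pads) is the TCP; x points along the fingers, y is the direction in which the jaws open and shut, and the axes are right-handed (so a half turn about x gives the same grasp; the last joint's range is limited). The gripper opens to 85 mm and grips with 20 to 120 N. Pads are 22 mm wide; open, the fingers measure 114 mm over their backs; the gripper's body (76 mm by 85 mm) begins 54 mm behind the grasp point. The pads swing forward as they close: fully open they stand 13 mm farther back than shut.
Start: joints at [-0.037, 0.264, 1.604, -0, 1.274, -0.037], TCP at [674.995, -0.002, 250.28] pointing down, gripper open.
Joint ranges: [-2.63, 2.63], [-0.94, 2.18], [0.31, 2.57], [-1.31, 4.45], [0, 2.66], [-2.55, 2.55]. Speed limits (rad/s): [2.57, 2.57, 3.14, 3.14, 3.14, 3.14].

### API

Orientations are given as a unit quaternion [w, x, y, z].
In Python, from station import ctrl, optics gives the robot as it stands. The module is installed in compiled form; this text tells all that it offers.
- The arm moves only by the tool servo_tool, never from a script. Its argument "deltas" is a list of rows, each an object with "slide": the shift along the world's x, y, z in m, a list of three; "turn": the turn, a rotation vector about the world's x, y, z in rad, a list of three; "fingers": the opening, from -1 (shut) to 1 (fully open), so that 0 is half open. In form: [{"slide": [x, y, z], "turn": [rx, ry, rz], "fingers": fingers}, ...]. A call has 1 to 20 rows; each row is the pose to reach, as a shift and turn from the pose commanded when the call began; what a row does not reach only later rows make up. A row lasts 1/12 s, in which the tool goes at most 41.7 mm and 7.16 degrees, less where a joint would pass 70% of its speed; a pose out of reach is approached as far as the arm can. A call with a gripper value outside its range is refused whole. The fingers move at their own pace and stop on an object; the grip force is fixed at half the most. Time passes only in rows, so rows that repeat a pose let the fingers close. It gives the time, the measured TCP pose, the force and the opening at its end, in the units of the state.
- ctrl.get_obs(): the state, without advancing time (a new reading comes with each control period).
- optics.snapshot(name): name is "scene" or "side" or "wrist"; returns a dict with "pixels" (384x512x3 uint8, red, green, blue), "intrinsics" (3x3 intrinsics, pixels), "distortion" ([k1, k2, p1, p2, k3] as OpenCV has them; the pictures are not rectified), "R" (3x3) and "t" (3): a world point X has camera coordinates R X + t. Camera axes: x right, y down, z forward; pixel columns grow to the right and rows downward; lengths in mm; the calibration is good to about 2 mm. A picture is of the moment at which its call begins. There is no depth.
- ctrl.hand_in(): hands the job in, once; it reports no verdict.
Trained networks look in the newest picture that a camera, given by its name, has taken for a name from the list of things; names that differ only in an ending like _2 or _b are one class to them, and where a whole thing is asked for, a point or a joint stands for the part that bears it (a point fixed in the world has none). Each returns a list of dicts, best first, with "p" (0 to 1); they miss things now and then, are a little off and sometimes report something else, mostly with a low value. They report only what shows in the picture. A call takes as long as a camera call. They do not tell look-alikes from the thing itself.
- optics.find_in(camera, thing): "pixel" ([column, row] in pixels, amid what is visible of it).
- optics.masks_of(camera, thing): "mask" (384x512 bool, what is visible of it) and "pixel" ([column, row] in pixels, amid what is visible of it).
The state is a dict: "time_s": time; "q": joint angles; "joint_vel": joint speeds; "effort": joint torques, N m; "ee_pos": TCP position; "ee_rot": TCP orientation; "wrist_force": force on the tool from outside, world axes, zero at the start; "torque": the same for the moment, N m; "gripper_width": opening from 0.0 (shut) to 1.0 (fully open).
Only numpy, scipy, OpenCV 4.12 (cv2) and the standard library are available. Lean on these libraries where they do the work, as an engineer would, in place of code of your own. Each camera call takes 0.05 s, during which the arm holds its last target. There are 200 camera calls.

### The job

Set the brackets to suit the board: take the steel spacing bar from its cork mat, lay it square across the rack's front with one end against the fixed bracket, and walk it two turns end over end towards the sliding bracket, tipping it up onto its planted end and on over without carrying it; then slide that bracket up to the bar's end. Put the bar back on its mat, set every cork block flat on the bamboo board side by side, clear of the board's two ends, and then slide the loaded board under the bracket lips fully home against the back rail. Leave the glass tumbler, the canister and the massage ball where they stand.

Things in the scene. Friction and masses are not known exactly. Their poses are not given: they have to be found in the camera images.
- rack: Sky-blue steel shelf rack, fixed on the worktop: back rail along its y and two end brackets facing each other. Origin on the worktop at the centre of the board's seat; x away from the robot, y towards the fixed bracket. Rail front face x = +46 mm, 28 mm high. Bracket plates 5 mm thick, 42 mm high, x = -105 to +46 mm. No floor: the board slides on the worktop under the lips.
- fixed_face (a point): Worktop point on the fixed bracket's inner face (rack x = -80, y = +215 mm), in the lane where the bar is walked: rack x = -80 mm, along y. There both plates are bare. Behind it (x = -35 to +46 mm) each bracket has a lip 25 mm wide pointing inwards, underside 14 mm and top 18 mm above the worktop.
- sliding_bracket (a joint): Slide of the other bracket, in m: 0 is widest, grows to 0.12 as it moves in rack +y towards the fixed bracket. Gap between the two inner faces = 0.500 m minus this. Moves stiffly (4 N) and stays where left; starts at a gap of 455 to 490 mm.
- sliding_face (a point): Point on the sliding bracket's inner face at worktop height, in the bar's lane (rack x = -80 mm).
- bracket_pull (a point): Centre of the top of the sliding bracket's steel pull, an upright block outside its plate: 16 mm along rack x, 26 mm along rack y, top 56 mm above the worktop; it stands on a foot plate 6 mm high, 31 mm clear of the bracket plate.
- bar: Square stainless spacing bar 130 x 20 x 20 mm, 0.41 kg, ends square and alike. Origin at its centre, x along it. On the mat at first. Pinched lightly (3 N) 16 mm from an end it swings in the fingers by its weight. Each turn over without sliding carries it 150 mm on: it covers 0-130 mm from the fixed face, then 150-280, then 300-430; on end 130-150, then 280-300. 10 mm off does no harm.
- bar_end_a (a point): Centre of the end face of the bar at bar x = +65 mm.
- bar_end_b (a point): Centre of the end face of the bar at bar x = -65 mm.
- mat: Thin cork mat fixed on the worktop, 150 x 110 x 6 mm, left of the rack; the bar's place. Origin at the centre of its underside, x along the 150 mm.
- board: Bamboo board on the worktop in front of the rack, 412 mm long (y) x 90 deep (x) x 10 thick, 0.33 kg. Origin at the centre of its underside, x away from the robot. Upright pull on its front edge: x = -45 to -57 mm, 70 mm long in y, top 42 mm up. Home, its origin meets the rack's origin, its back edge is at the back rail and its ends are under the lips.
- board_pull (a point): Centre of the top of the board's pull.
- cork1: Cork block, 70 (x) x 50 (y) x 40 (z) mm, 60 g, flat on the worktop at the left or right; origin at the centre of its underside. May be absent (None). Blocks belong on the board within 30 mm of its centre line and 140 mm of its middle (block centres), so that they clear the lips.
- cork2: Cork block, 70 (x) x 50 (y) x 40 (z) mm, 60 g, flat on the worktop at the left or right; origin at the centre of its underside. May be absent (None).
- cork3: Cork block, 70 (x) x 50 (y) x 40 (z) mm, 60 g, flat on the worktop at the left or right; origin at the centre of its underside. May be absent (None).
- cork4: Cork block, 70 (x) x 50 (y) x 40 (z) mm, 60 g, flat on the worktop at the left or right; origin at the centre of its underside. May be absent (None).
- tumbler: Glass tumbler, 72 mm wide, 95 mm high, a bystander at the back left; origin at the centre of its base.
- canister: Stainless steel canister with a lever clamp on its lid, 82 mm wide, 96 mm high, a bystander at the right; origin at the centre of its base.
- ball_center (a point): Centre of the yellow massage ball, 66 mm wide, a bystander resting on a small cork ring at the right; its ring is fixed.
Not all that is in view belongs to the job. What is shaped like the cork4 but blue or green is not meant.

How it is judged (in metres and radians):
On the way, in this order (a step that is already met when the one before it is completed fails the run):
1. The bar lies across the rack's front with one end against the fixed bracket (within 14 mm) (y of bar in the frame of rack between 0.136 and 0.155 m and x of bar in the frame of rack between -0.1 and -0.055 m and angle between bar's own x axis and vertical between 1.47 and 1.67 rad and angle between the x axis of bar and the y axis of rack, either way round below 0.12 rad and height (world z) of bar below 0.016 m and linear speed of bar below 0.05 m/s), for 0.2 s.
2. First turn: the bar is up on the end that lay away from the fixed bracket, standing where that end lay (y of bar in the frame of rack between 0.051 and 0.095 m and x of bar in the frame of rack between -0.1 and -0.055 m and ((angle between bar's own x axis and vertical below 0.2 rad and height (world z) of bar_end_b below 0.01 m) or (angle between bar's own x axis and vertical above 2.94 rad and height (world z) of bar_end_a below 0.01 m))), for 0.1 s.
3. First turn done: the bar lies one step on (y of bar in the frame of rack between -0.02 and 0.016 m and x of bar in the frame of rack between -0.1 and -0.055 m and angle between bar's own x axis and vertical between 1.47 and 1.67 rad and angle between the x axis of bar and the y axis of rack, either way round below 0.12 rad and height (world z) of bar below 0.016 m and linear speed of bar below 0.05 m/s), for 0.2 s.
4. Second turn: the bar is up on its other end, standing where that end lay (y of bar in the frame of rack between -0.101 and -0.053 m and x of bar in the frame of rack between -0.1 and -0.055 m and ((angle between bar's own x axis and vertical below 0.2 rad and height (world z) of bar_end_b below 0.01 m) or (angle between bar's own x axis and vertical above 2.94 rad and height (world z) of bar_end_a below 0.01 m))), for 0.1 s.
5. Second turn done: the bar lies two steps on (y of bar in the frame of rack between -0.163 and -0.138 m and x of bar in the frame of rack between -0.1 and -0.055 m and angle between bar's own x axis and vertical between 1.47 and 1.67 rad and angle between the x axis of bar and the y axis of rack, either way round below 0.12 rad and height (world z) of bar below 0.016 m and linear speed of bar below 0.05 m/s), for 0.2 s.
6. The sliding bracket is up to the bar's end (within 8 mm) with the bar still lying there (y of bar in the frame of rack between -0.166 and -0.135 m and x of bar in the frame of rack between -0.1 and -0.055 m and angle between bar's own x axis and vertical between 1.47 and 1.67 rad and angle between the x axis of bar and the y axis of rack, either way round below 0.12 rad and height (world z) of bar below 0.016 m and linear speed of bar below 0.05 m/s and y of bar in the frame of sliding_face between 0.058 and 0.073 m and value of joint sliding_bracket between 0.049 and 0.085 m), for 0.2 s.
7. The board starts into the rack with every cork block lying flat on it (x of board in the frame of rack between -0.11 and -0.02 m and x of cork1 in the frame of board between -0.03 and 0.03 m and y of cork1 in the frame of board between -0.165 and 0.165 m and z of cork1 in the frame of board between 0.006 and 0.016 m and angle between each of cork1, cork2, cork3, cork4's own z axis and vertical below 0.1 rad and x of cork2 in the frame of board between -0.03 and 0.03 m and y of cork2 in the frame of board between -0.165 and 0.165 m and z of cork2 in the frame of board between 0.006 and 0.016 m and x of cork3 in the frame of board between -0.03 and 0.03 m and y of cork3 in the frame of board between -0.165 and 0.165 m and z of cork3 in the frame of board between 0.006 and 0.016 m and x of cork4 in the frame of board between -0.03 and 0.03 m and y of cork4 in the frame of board between -0.165 and 0.165 m and z of cork4 in the frame of board between 0.006 and 0.016 m).
At the end, for the whole second after the job is handed in: Board home: within 7 mm of the back rail, square within 0.03 rad, flat, ends under the lips; bracket gap 415 to 451 mm; every cork block flat on the board, centre within 30 mm of its centre line and 165 mm of its middle; the bar flat on its mat, its centre over the mat; all at rest (x of board in the frame of rack between -0.007 and 0.006 m and y of board in the frame of rack above -0.015 m and y of board in the frame of sliding_face below 0.23 m and angle between the y axis of board and the y axis of rack, either way round below 0.03 rad and angle between board's own z axis and vertical below 0.05 rad and height (world z) of board below 0.005 m and value of joint sliding_bracket between 0.049 and 0.085 m and x of cork1 in the frame of board between -0.03 and 0.03 m and y of cork1 in the frame of board between -0.165 and 0.165 m and z of cork1 in the frame of board between 0.006 and 0.016 m and angle between each of cork1, cork2, cork3, cork4's own z axis and vertical below 0.1 rad and x of cork2 in the frame of board between -0.03 and 0.03 m and y of cork2 in the frame of board between -0.165 and 0.165 m and z of cork2 in the frame of board between 0.006 and 0.016 m and x of cork3 in the frame of board between -0.03 and 0.03 m and y of cork3 in the frame of board between -0.165 and 0.165 m and z of cork3 in the frame of board between 0.006 and 0.016 m and x of cork4 in the frame of board between -0.03 and 0.03 m and y of cork4 in the frame of board between -0.165 and 0.165 m and z of cork4 in the frame of board between 0.006 and 0.016 m and x of bar in the frame of mat between -0.07 and 0.07 m and y of bar in the frame of mat between -0.055 and 0.055 m and z of bar in the frame of mat between 0.01 and 0.022 m and angle between bar's own x axis and vertical between 1.47 and 1.67 rad and linear speed of each of board, bar, cork1, cork2, cork3, cork4 below 0.02 m/s); the robot touches nothing.
It fails at once if The bar is carried through the air while tipped up in the lane, instead of pivoting on an end (both ends more than 40 mm up and leaning over 0.7 rad from level) (x of bar in the frame of rack between -0.12 and -0.03 m and y of bar in the frame of rack between -0.13 and 0.125 m and height (world z) of each of bar_end_a, bar_end_b above 0.04 m and (angle between bar's own x axis and vertical below 0.87 rad or angle between bar's own x axis and vertical above 2.27 rad)).
It fails at once if The tumbler or canister is tipped over or pushed more than 40 mm (angle between any of tumbler, canister's own z axis and vertical above 0.5 rad or distance of any of tumbler, canister from where it was at the start of the episode above 0.04 m).
It fails at once if The massage ball is knocked off its ring (distance of ball_center from where it was at the start of the episode above 0.04 m).
Of cork1, cork2, cork3, cork4 only 2 to 4 are there at a start; the rules pass over those that are not, and their reading is None.
At some moment in a run one of cork1, cork2, cork3, cork4 may be knocked a few centimetres aside while the robot is not near it.
Once in a run the grip may slacken for a moment while it holds something.
It also fails if it takes over 210 s, if anything falls off the work surface, if the arm or the gripper's body presses on something with over 40 N, if the wrist force passes 120 N, or if a joint passes its speed limit or range.

## Working session

There is one attempt and no reset: what is moved stays moved. The work goes in short steps, Python scripts to look and compute and a tool call to move; the robot and the scene stay as the last step left them, time stands still between calls to the robot, and variables do not carry over. Pictures are saved under pics/ and viewed, about 12 in all and at most 16, crops included, and the job is handed in when it is done.

Besides the shell and the picture viewer there is one more tool, called after "Call:" as name(argument=value, ...) on one line, values as JSON. servo_tool: Moves the arm, as the interface text tells. Its arguments: {"type":"object","properties":{"deltas":{"type":"array"}},"required":["deltas"]}

```bash
mkdir -p pics; cat > h.py <<'E'
import numpy as np, cv2
from station import ctrl, optics
def snap(c,name=None):
    s=optics.snapshot(c)
    if name: cv2.imwrite(f'pics/{name}.png',cv2.cvtColor(s['pixels'],cv2.COLOR_RGB2BGR))
    return s
def ray(s,px):
    u=cv2.undistortPoints(np.array([[px]],float),np.array(s['intrinsics'],float),np.array(s['distortion'],float))[0,0]
    R=np.array(s['R']);t=np.array(s['t']);return -R.T@t, R.T@np.array([u[0],u[1],1.])
def onz(s,px,z):
    o,d=ray(s,px);return o+d*(z-o[2])/d[2]
def proj(s,X):
    R=np.array(s['R']);t=np.array(s['t']);return cv2.projectPoints(np.array(X,float).reshape(-1,3),cv2.Rodrigues(R)[0],t.reshape(3,1),np.array(s['intrinsics'],float),np.array(s['distortion'],float))[0][:,0]
E
python3 - <<'E'
from h import *
print(ctrl.get_obs())
S={}
for c in ['scene','side','wrist']:
    s=S[c]=snap(c,c+'0'); print(c,np.round(-np.array(s['R']).T@s['t']),np.round(np.array(s['R'])[2],2))
for th,z in [('rack',0),('fixed_face',0),('sliding_face',0),('bracket_pull',56),('bar',26),('bar_end_a',16),('mat',6),('board',10),('board_pull',42),('cork1',20),('tumbler',47),('canister',48),('ball_center',40)]:
    for c in ['scene','side']:
        print(th,c,[(np.round(r['pixel']).tolist(),round(r['p'],2),np.round(onz(S[c],r['pixel'],z)[:2]).tolist()) for r in optics.find_in(c,th)[:7]])
im=np.hstack([cv2.imread(f'pics/{c}0.png') for c in ['scene','side']])
E
```

```text
{'time_s': 0.0, 'q': array([-3.69038136e-02,  2.64739771e-01,  1.60541712e+00,  2.83673302e-05,
        1.27370314e+00, -3.68815684e-02]), 'joint_vel': array([ 5.71861528e-05,  1.88575658e-05, -7.39069931e-04,  1.37856708e-03,
        1.55447547e-03,  9.42661694e-04]), 'effort': array([ 6.10465631e-04, -5.15121067e+01, -3.67308676e+01, -4.07824507e-05,
        1.31324201e-02,  1.46811578e-05]), 'ee_pos': array([6.74289433e+02, 3.07330175e-02, 2.48947720e+02]), 'ee_rot': array([ 0.49939814,  0.4994688 ,  0.50058592, -0.50054585]), 'wrist_force': array([ 0.46173371, -0.22856247, -0.86524799]), 'torque': array([ 0.03552372,  0.02824773, -0.00041703]), 'gripper_width': 0.9999047581418583}
scene [1328. -535.  670.] [-0.71  0.44 -0.56]
side [-103.  788.  804.] [ 0.48 -0.66 -0.58]
wrist [675.  70. 373.] [-0.   -0.28 -0.96]
rack scene [([254.0, 240.0], 0.93, [695.0, -147.0])]
rack side [([180.0, 202.0], 0.74, [750.0, 32.0])]
fixed_face scene [([259.0, 239.0], 0.76, [698.0, -134.0])]
fixed_face side [([184.0, 200.0], 0.91, [746.0, 17.0])]
sliding_face scene [([208.0, 244.0], 0.91, [641.0, -26
[... 1516 characters left out ...]
([155.0, 328.0], 0.95, [444.0, 425.0]), ([196.0, 300.0], 0.85, [422.0, 313.0]), ([372.0, 167.0], 0.74, [330.0, -475.0]), ([334.0, 164.0], 0.69, [444.0, -414.0]), ([349.0, 145.0], 0.63, [464.0, -566.0]), ([326.0, 177.0], 0.59, [430.0, -324.0])]
tumbler scene [([393.0, 181.0], 0.74, [733.0, 356.0])]
tumbler side [([93.0, 246.0], 0.78, [749.0, 347.0])]
canister scene [([131.0, 255.0], 0.9, [631.0, -460.0])]
canister side [([293.0, 138.0], 0.92, [636.0, -455.0]), ([180.0, 201.0], 0.71, [702.0, 73.0])]
ball_center scene [([115.0, 234.0], 0.62, [522.0, -473.0]), ([361.0, 173.0], 0.16, [634.0, 311.0])]
ball_center side [([315.0, 147.0], 0.76, [540.0, -450.0]), ([248.0, 230.0], 0.64, [464.0, 57.0])]
```

View pics/scene0.png

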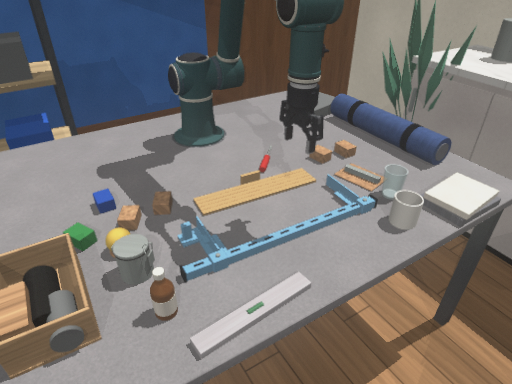

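View pics/side0.png

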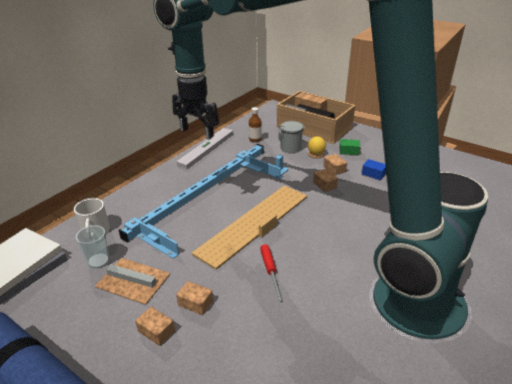

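Call:
servo_tool(deltas=[{"slide":[-0.035,0.2,0.11],"turn":[0,0,0],"fingers":1},{"slide":[-0.035,0.2,0.11],"turn":[0,0,0],"fingers":1},{"slide":[-0.035,0.2,0.11],"turn":[0,0,0],"fingers":1},{"slide":[-0.035,0.2,0.11],"turn":[0,0,0],"fingers":1},{"slide":[-0.035,0.2,0.11],"turn":[0,0,0],"fingers":1},{"slide":[-0.035,0.2,0.11],"turn":[0,0,0],"fingers":1},{"slide":[-0.035,0.2,0.11],"turn":[0,0,0],"fingers":1},{"slide":[-0.035,0.2,0.11],"turn":[0,0,0],"fingers":1}])

```text
time_s: 2.12
ee_pos: [640.1, 201.3, 361.5]
ee_rot: [0.501, 0.5, 0.5, -0.499]
wrist_force: [0.1, -0.1, -0.0]
gripper_width: 0.998
```

```bash
python3 - <<'E'
from h import *
s=snap('wrist'); print(ctrl.get_obs()['ee_pos'],np.round(s['intrinsics'],1).tolist(),s['distortion'])
im=cv2.cvtColor(s['pixels'],cv2.COLOR_RGB2BGR)
cv2.imwrite('pics/w1.png',cv2.resize(im,(800,600),interpolation=cv2.INTER_CUBIC))
print([np.round(onz(s,p,0)[:2]).tolist() for p in [(0,0),(511,0),(0,383),(511,383)]])
import pickle; pickle.dump({k:s[k] for k in s},open('w1.pkl','wb'))
E
```

```text
[639.89812345 199.97981709 360.09563828] [[342.6, 0.0, 260.2], [0.0, 342.6, 185.6], [0.0, 0.0, 1.0]] [-0.01556973  0.          0.          0.          0.        ]
[[306.0, 379.0], [964.0, 381.0], [174.0, -240.0], [1095.0, -239.0]]
```

View pics/w1.png

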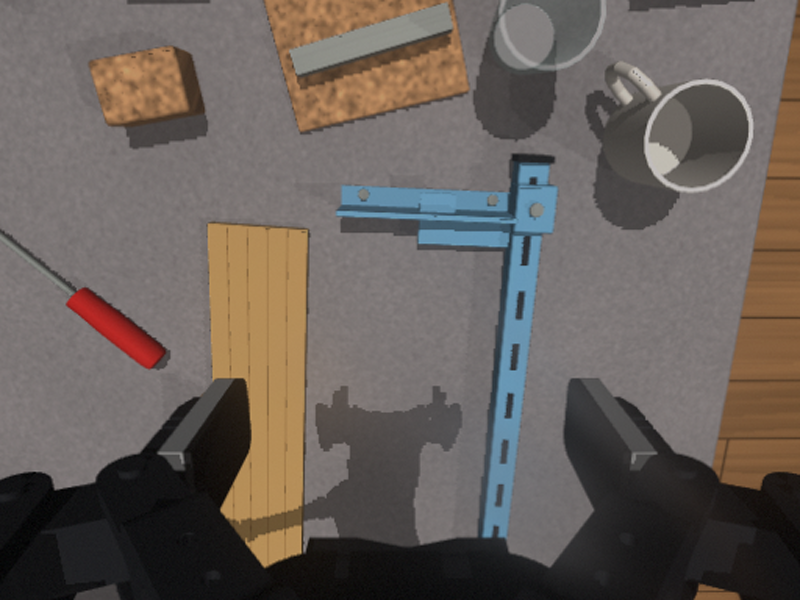

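```bash
python3 - <<'E'
from h import *
import pickle; s=pickle.load(open('w1.pkl','rb'))
def P(n,px,z): print(n,np.round(onz(s,np.array(px)/1.5625,z)[:2],1).tolist())
P('plate in L',(337,216),42);P('plate in R',(513,223),42)
P('plate out L',(337,207),42)
P('lip corner',(418,243),18);P('lip cornerR',(508,249),18)
P('rail',(511,240),28);P('rail',(482,538),28)
for p in [(289,48),(447,4),(452,27),(298,76)]: P('bar26',p,26)
for p in [(298,76),(452,36)]: P('bar6',p,6)
for p in [(264,0),(300,133),(469,92)]: P('mat6',p,6)
for p in [(208,222),(308,229),(303,553)]: P('board10',p,10)
for p in [(90,62),(178,46),(188,111),(105,126)]: P('cork40',p,40)
im=s['pixels'];
print([ (r['pixel'],r['p']) for r in optics.find_in('wrist','bar')+optics.find_in('wrist','mat')])
E
```

```text
plate in L [583.5, 206.5]
plate in R [729.8, 201.1]
plate out L [583.8, 213.9]
lip corner [651.4, 179.2]
lip cornerR [731.6, 174.0]
rail [731.8, 184.0]
rail [720.1, -127.8]
bar26 [547.7, 337.4]
bar26 [672.1, 369.3]
bar26 [676.4, 353.0]
bar26 [553.8, 316.6]
bar6 [550.1, 318.6]
bar6 [678.2, 349.7]
mat6 [525.5, 376.3]
mat6 [549.4, 272.7]
mat6 [693.6, 306.3]
board10 [464.0, 196.2]
board10 [553.1, 190.1]
board10 [530.1, -163.5]
cork40 [395.4, 325.7]
cork40 [465.3, 336.9]
cork40 [467.9, 289.3]
cork40 [400.1, 278.1]
[([239.3, 23.8], 0.77), ([232.1, 43.9], 0.95)]
```

Call:
servo_tool(deltas=[{"slide":[-0.0275,0.144,-0.2],"turn":[0,0,-1.302],"fingers":0.6},{"slide":[-0.0275,0.144,-0.2],"turn":[0,0,-1.302],"fingers":0.6},{"slide":[-0.0275,0.144,-0.2],"turn":[0,0,-1.302],"fingers":0.6},{"slide":[-0.0275,0.144,-0.2],"turn":[0,0,-1.302],"fingers":0.6},{"slide":[-0.0275,0.144,-0.2],"turn":[0,0,-1.302],"fingers":0.6},{"slide":[-0.0275,0.144,-0.2],"turn":[0,0,-1.302],"fingers":0.6},{"slide":[-0.0275,0.144,-0.2],"turn":[0,0,-1.302],"fingers":0.6},{"slide":[-0.0275,0.144,-0.2],"turn":[0,0,-1.302],"fingers":0.6},{"slide":[-0.0275,0.144,-0.2],"turn":[0,0,-1.302],"fingers":0.6},{"slide":[-0.0275,0.144,-0.2],"turn":[0,0,-1.302],"fingers":0.6},{"slide":[-0.0275,0.144,-0.2],"turn":[0,0,-1.302],"fingers":0.6},{"slide":[-0.0275,0.144,-0.2],"turn":[0,0,-1.302],"fingers":0.6},{"slide":[-0.0275,0.144,-0.2],"turn":[0,0,-1.302],"fingers":0.6}])

```text
time_s: 3.35
ee_pos: [612.5, 342.3, 159.1]
ee_rot: [-0.095, -0.7, -0.094, 0.701]
wrist_force: [-0.0, 0.4, -0.4]
gripper_width: 0.802
```

```bash
python3 - <<'E'
from h import *
o=ctrl.get_obs();print(o['ee_pos'],o['ee_rot'],o['q'])
s=snap('wrist')
im=cv2.cvtColor(s['pixels'],cv2.COLOR_RGB2BGR)
for r in optics.masks_of('wrist','bar')[:3]:
    m=r['mask'].astype(np.uint8); b=cv2.minAreaRect(cv2.findContours(m,0,2)[0][0]); bp=cv2.boxPoints(b)
    print(round(r['p'],2),m.sum(),np.round([onz(s,p,26)[:2] for p in bp],1).tolist(), np.round(bp).tolist())
for e in ['bar_end_a','bar_end_b']: print(e,[(np.round(onz(s,r['pixel'],16)[:2]),round(r['p'],2)) for r in optics.find_in('wrist',e)[:3]])
X=[[612.5+l*np.cos(.27)-w*np.sin(.27),344+l*np.sin(.27)+w*np.cos(.27),26] for l,w in [(-65,-10),(65,-10),(65,10),(-65,10)]]
cv2.polylines(im,[np.int32(np.round(proj(s,X)))],True,(0,0,255),1)
cv2.imwrite('pics/w2.png',im)
E
```

```text
[612.54594609 342.34418967 159.09176196] [-0.09504167 -0.70011569 -0.09444757  0.70134496] [ 4.74248910e-01  3.78121492e-01  1.62761413e+00 -2.34222884e-04
  1.13777612e+00  1.77635696e+00]
0.71 193 [[406.5, 447.0], [411.9, 428.1], [399.2, 426.3], [393.8, 445.4]] [[91.0, 359.0], [112.0, 359.0], [112.0, 370.0], [91.0, 370.0]]
0.58 4193 [[672.4, 371.3], [677.7, 352.9], [552.9, 315.8], [546.7, 336.9]] [[242.0, 94.0], [269.0, 94.0], [271.0, 256.0], [244.0, 256.0]]
bar_end_a [(array([616., 346.]), 0.8), (array([392., 436.]), 0.22)]
bar_end_b [(array([616., 346.]), 0.8), (array([392., 436.]), 0.22)]
```

View pics/w2.png

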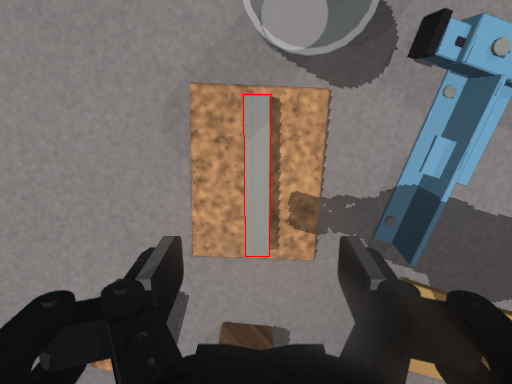

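Call:
servo_tool(deltas=[{"slide":[0,0,-0.04],"turn":[0,0,0],"fingers":0.6},{"slide":[0,0,-0.08],"turn":[0,0,0],"fingers":0.6},{"slide":[0,0,-0.11],"turn":[0,0,0],"fingers":0.6},{"slide":[0,0,-0.125],"turn":[0,0,0],"fingers":0.6},{"slide":[0,0,-0.131],"turn":[0,0,0],"fingers":0.6},{"slide":[0,0,-0.131],"turn":[0,0,0],"fingers":-1},{"slide":[0,0,-0.131],"turn":[0,0,0],"fingers":-1},{"slide":[0,0,-0.131],"turn":[0,0,0],"fingers":-1},{"slide":[0,0,-0.131],"turn":[0,0,0],"fingers":-1},{"slide":[0,0,-0.131],"turn":[0,0,0],"fingers":-1},{"slide":[0,0,-0.131],"turn":[0,0,0],"fingers":-1},{"slide":[0,0,-0.131],"turn":[0,0,0],"fingers":-1}])

```text
time_s: 4.55
ee_pos: [614.6, 345.2, 32.6]
ee_rot: [0.094, 0.702, 0.095, -0.699]
wrist_force: [-0.7, 1.1, 5.9]
gripper_width: 0.216
```

Call:
servo_tool(deltas=[{"slide":[0,0,0.04],"turn":[0,0,0],"fingers":-1},{"slide":[0,0,0.08],"turn":[0,0,0],"fingers":-1},{"slide":[0,-0.03,0.08],"turn":[0,0,0.1],"fingers":-1},{"slide":[0,-0.06,0.08],"turn":[0,0,0.2],"fingers":-1},{"slide":[0,-0.09,0.08],"turn":[0,0,0.32],"fingers":-1},{"slide":[0,-0.12,0.08],"turn":[0,0,0.44],"fingers":-1},{"slide":[0,-0.15,0.08],"turn":[0,0,0.56],"fingers":-1},{"slide":[0,-0.18,0.08],"turn":[0,0,0.68],"fingers":-1},{"slide":[-0.0075,-0.206,0.08],"turn":[0,0,0.8],"fingers":-1},{"slide":[-0.0075,-0.206,0.08],"turn":[0,0,0.92],"fingers":-1},{"slide":[-0.0075,-0.206,0.08],"turn":[0,0,1.04],"fingers":-1},{"slide":[-0.0075,-0.206,0.08],"turn":[0,0,1.16],"fingers":-1},{"slide":[-0.0075,-0.206,0.08],"turn":[0,0,1.265],"fingers":-1},{"slide":[-0.0075,-0.206,0.08],"turn":[0,0,1.265],"fingers":-1},{"slide":[-0.0075,-0.206,0.06],"turn":[0,0,1.265],"fingers":-1},{"slide":[-0.0075,-0.206,0.06],"turn":[0,0,1.265],"fingers":-1}])

```text
time_s: 5.88
ee_pos: [602.6, 137.5, 86.4]
ee_rot: [-0.489, -0.508, -0.491, 0.511]
wrist_force: [-2.3, -0.4, -5.8]
gripper_width: 0.212
```

```bash
python3 - <<'E'
from h import *
o=ctrl.get_obs();print(o['ee_pos'],o['wrist_force'],o['gripper_width'],o['q'])
s=snap('wrist');im=cv2.cvtColor(s['pixels'],cv2.COLOR_RGB2BGR)
cv2.imwrite('pics/w3.png',cv2.resize(im,(800,600)))
c=snap('scene','sc3');r=optics.masks_of('scene','bar');print([(x['p'],np.round(x['pixel'])) for x in r])
E
```

```text
[602.59550445 137.5267206   86.39460481] [-2.33419559 -0.41226081 -5.8157798 ] 0.21234766954565076 [ 1.84110195e-01  3.08223073e-01  1.87058041e+00 -5.84017919e-05
  9.67855133e-01  2.24006082e-01]
[(0.58, array([256., 240.])), (0.56, array([310., 179.]))]
```

View pics/w3.png

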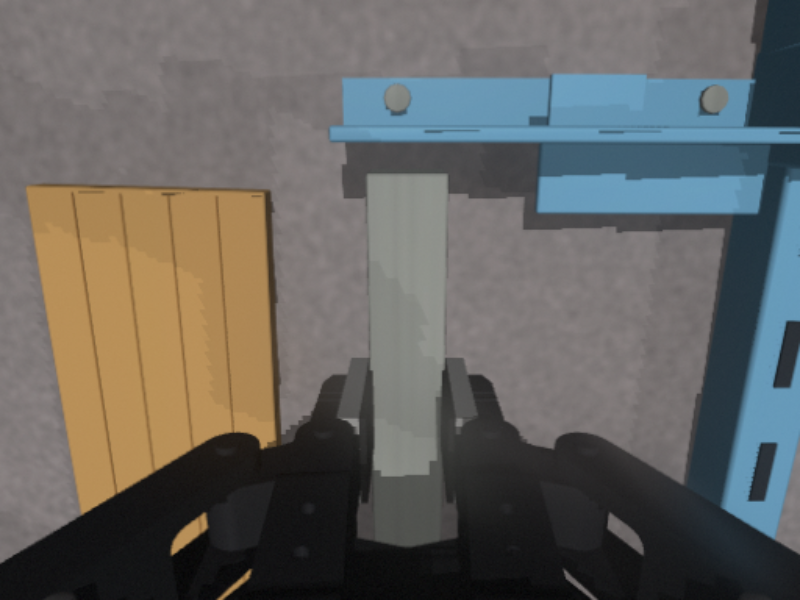

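```bash
python3 - <<'E'
from h import *
s=snap('wrist')
def P(n,px,z): print(n,np.round(onz(s,np.array(px)/1.5625,z)[:2],1).tolist())
for z in (83,86): P('bar end',(367,174),z);P('bar end',(446,174),z)
P('plate in L',(331,141),42);P('plate R',(770,143),42);P('lip corner',(539,213),18);P('lip cornerR',(757,213),18)
E
```

```text
bar end [597.8, 199.6]
bar end [616.5, 198.8]
bar end [598.0, 199.8]
bar end [616.3, 199.1]
plate in L [584.1, 207.2]
plate R [719.6, 201.7]
lip corner [654.4, 179.0]
lip cornerR [734.2, 176.1]
```

Call:
servo_tool(deltas=[{"slide":[0,0.005,-0.03],"turn":[0,0,0],"fingers":-1},{"slide":[0,0.005,-0.05],"turn":[0,0,0],"fingers":-1},{"slide":[0,0.005,-0.06],"turn":[0,0,0],"fingers":-1},{"slide":[0,0.005,-0.065],"turn":[0,0,0],"fingers":-1},{"slide":[0,0.005,-0.066],"turn":[0,0,0],"fingers":-1},{"slide":[0,0.005,-0.066],"turn":[0,0,0],"fingers":-1},{"slide":[0,0.005,-0.066],"turn":[0,0,0],"fingers":-1}])

```text
time_s: 6.67
ee_pos: [605.3, 143.3, 26.5]
ee_rot: [-0.491, -0.509, -0.491, 0.509]
wrist_force: [-6.0, -1.1, 10.1]
gripper_width: 0.211
```

Call:
servo_tool(deltas=[{"slide":[0,0,0.001],"turn":[0,0,0],"fingers":0},{"slide":[0,0,0.002],"turn":[0,0,0],"fingers":0},{"slide":[0,0,0.002],"turn":[0,0,0],"fingers":0},{"slide":[0,0,0.002],"turn":[0,0,0],"fingers":0},{"slide":[0,0,0.03],"turn":[0,0,0],"fingers":0},{"slide":[0,0,0.06],"turn":[0,0,0],"fingers":0},{"slide":[0,0,0.1],"turn":[0,0,0],"fingers":0},{"slide":[0,0,0.14],"turn":[0,0,0],"fingers":0},{"slide":[0,0,0.14],"turn":[0,0,0],"fingers":0},{"slide":[0,0,0.14],"turn":[0,0,0],"fingers":0}])

```text
time_s: 7.5
ee_pos: [608.0, 143.5, 167.8]
ee_rot: [0.492, 0.512, 0.489, -0.507]
wrist_force: [0.2, -0.8, -0.9]
gripper_width: 0.503
```

```bash
cat >> h.py <<'E'
O=np.array([679.5,-12.]);TH=-0.037
def rk(p): 
    c,s_=np.cos(TH),np.sin(TH); d=np.array(p)[:2]-O; return np.array([c*d[0]+s_*d[1],-s_*d[0]+c*d[1]])
def wd(x,y): c,s_=np.cos(TH),np.sin(TH); return O+np.array([c*x-s_*y,s_*x+c*y])
def barbox(s,cam,z=20,amin=600):
    for r in optics.masks_of(cam,'bar')[:4]:
        m=r['mask'].astype(np.uint8); c=max(cv2.findContours(m,0,2)[0],key=cv2.contourArea)
        if m.sum()<amin: continue
        bp=cv2.boxPoints(cv2.minAreaRect(c)); print('bar p%.2f n%d'%(r['p'],m.sum()),'rackcorners@z',z,np.round([rk(onz(s,p,z)) for p in bp],1).tolist(),'px',np.round(bp).tolist())
E
python3 - <<'E'
from h import *
o=ctrl.get_obs();print(o['ee_pos'],o['wrist_force'],o['gripper_width'])
s=snap('wrist','w4');barbox(s,'wrist')
E
```

```text
[608.019473   143.52695345 167.76697183] [ 0.17573884 -0.75675066 -0.93564157] 0.5032031379548079
bar p0.56 n3634 rackcorners@z 20 [[-88.0, 213.8], [-68.7, 213.8], [-67.8, 84.1], [-89.6, 84.1]] px [[244.0, 99.0], [269.0, 99.0], [269.0, 252.0], [244.0, 252.0]]
```

Call:
servo_tool(deltas=[{"slide":[0.001,0.017,-0.02],"turn":[-0.12,0.0045,0],"fingers":0},{"slide":[0.001,0.017,-0.04],"turn":[-0.24,0.009,0],"fingers":0},{"slide":[0.001,0.017,-0.06],"turn":[-0.36,0.0135,0],"fingers":0},{"slide":[0.001,0.017,-0.065],"turn":[-0.48,0.018,0],"fingers":0},{"slide":[0.001,0.017,-0.065],"turn":[-0.523,0.019,0],"fingers":0},{"slide":[0.001,0.017,-0.065],"turn":[-0.523,0.019,0],"fingers":0},{"slide":[0.001,0.017,-0.065],"turn":[-0.523,0.019,0],"fingers":0}])

```text
time_s: 8.18
ee_pos: [604.3, 160.1, 95.3]
ee_rot: [-0.601, -0.358, -0.348, 0.624]
wrist_force: [0.2, -0.3, -0.2]
gripper_width: 0.495
```

```bash
python3 - <<'E'
from h import *
from scipy.spatial.transform import Rotation as R
o=ctrl.get_obs();q=o['ee_rot'];M=R.from_quat(np.r_[q[1:],q[0]]).as_matrix();print(o['ee_pos'],o['q'],'x',M[:,0].round(3),'y',M[:,1].round(3))
s=snap('side','s5')
cv2.imwrite('pics/s5c.png',cv2.resize(cv2.imread('pics/s5.png')[100:330,60:330],None,fx=2.2,fy=2.2))
E
```

```text
[604.34679735 160.13893982  95.26005513] [ 0.45207263  0.46807417  1.7202115  -0.48141199  1.25868819  0.70787624] x [-0.022 -0.5   -0.866] y [ 0.999 -0.035 -0.005]
```

View pics/s5c.png

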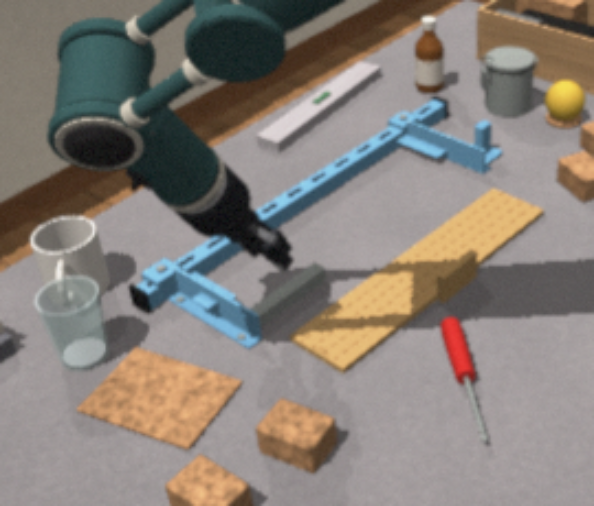

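Call:
servo_tool(deltas=[{"slide":[0,0,-0.03],"turn":[0,0,0],"fingers":0},{"slide":[0,0,-0.055],"turn":[0,0,0],"fingers":0},{"slide":[0,0,-0.068],"turn":[0,0,0],"fingers":0},{"slide":[0,0,-0.073],"turn":[0,0,0],"fingers":0},{"slide":[0,0,-0.073],"turn":[0,0,0],"fingers":0},{"slide":[0,0,-0.073],"turn":[0,0,0],"fingers":0}])

```text
time_s: 8.73
ee_pos: [606.7, 159.5, 26.3]
ee_rot: [-0.601, -0.361, -0.347, 0.623]
wrist_force: [-0.5, -0.2, 0.2]
gripper_width: 0.498
```

Call:
servo_tool(deltas=[{"slide":[0,0,0],"turn":[0,0,0],"fingers":-1},{"slide":[0,0,0],"turn":[0,0,0],"fingers":-1},{"slide":[0,0,0],"turn":[0,0,0],"fingers":-1},{"slide":[0,0,0],"turn":[0,0,0],"fingers":-1},{"slide":[0,0,0],"turn":[0,0,0],"fingers":-1},{"slide":[0,0,0],"turn":[0,0,0],"fingers":-1}])

```text
time_s: 9.23
ee_pos: [607.2, 160.6, 27.3]
ee_rot: [-0.601, -0.361, -0.346, 0.623]
wrist_force: [-1.2, 1.4, 6.9]
gripper_width: 0.213
```

```bash
cat > arc.py <<'E'
import numpy as np,sys,json
dy,dz,lift,f=map(float,sys.argv[1:5]); n=18
for i in range(1,n+1):
    p=np.radians(90*i/n); Y=dy*np.cos(p)-dz*np.sin(p)-dy; Z=dy*np.sin(p)+dz*np.cos(p)-dz+lift*min(i,n-i)/4*(min(i,n-i)<4)+lift*(min(i,n-i)>=4)
    print(json.dumps({"slide":[round(.037*Y/1e3,4),round(Y/1e3,4),round(Z/1e3,4)],"turn":[round(.9993*p,3),round(-.037*p,3),0],"fingers":f}),end=', ')
E
python3 arc.py 85 27 1 -1
```

```text
{"slide": [-0.0001, -0.0027, 0.0076], "turn": [0.087, -0.003, 0], "fingers": -1.0}, {"slide": [-0.0002, -0.006, 0.0148], "turn": [0.174, -0.006, 0], "fingers": -1.0}, {"slide": [-0.0004, -0.0099, 0.0218], "turn": [0.262, -0.01, 0], "fingers": -1.0}, {"slide": [-0.0005, -0.0144, 0.0284], "turn": [0.349, -0.013, 0], "fingers": -1.0}, {"slide": [-0.0007, -0.0194, 0.0344], "turn": [0.436, -0.016, 0], "fingers": -1.0}, {"slide": [-0.0009, -0.0249, 0.0399], "turn": [0.523, -0.019, 0], "fingers": -1.0}, {"slide": [-0.0011, -0.0309, 0.0449], "turn": [0.61, -0.023, 0], "fingers": -1.0}, {"slide": [-0.0014, -0.0372, 0.0493], "turn": [0.698, -0.026, 0], "fingers": -1.0}, {"slide": [-0.0016, -0.044, 0.0532], "turn": [0.785, -0.029, 0], "fingers": -1.0}, {"slide": [-0.0019, -0.051, 0.0565], "turn": [0.872, -0.032, 0], "fingers": -1.0}, {"slide": [-0.0022, -0.0584, 0.0591], "turn": [0.959, -0.036, 0], "fingers": -1.0}, {"slide": [-0.0024, -0.0659, 0.0611], "turn": [1.046, -0.039, 0], "fingers": -1.0}, {"slide": [-0.0027, -0.0735, 0.0624], "turn": [1.134, -0.042, 0], "fingers": -1.0}, {"slide": [-0.003, -0.0813, 0.0631], "turn": [1.221, -0.045, 0], "fingers": -1.0}, {"slide": [-0.0033, -0.0891, 0.0628], "turn": [1.308, -0.048, 0], "fingers": -1.0}, {"slide": [-0.0036, -0.0968, 0.0619], "turn": [1.395, -0.052, 0], "fingers": -1.0}, {"slide": [-0.0039, -0.1045, 0.0603], "turn": [1.482, -0.055, 0], "fingers": -1.0}, {"slide": [-0.0041, -0.112, 0.058], "turn": [1.57, -0.058, 0], "fingers": -1.0},
```

Call:
servo_tool(deltas=[{"slide":[-0.0001,-0.0027,0.0076],"turn":[0.087,-0.003,0],"fingers":-1.0},{"slide":[-0.0002,-0.006,0.0148],"turn":[0.174,-0.006,0],"fingers":-1.0},{"slide":[-0.0004,-0.0099,0.0218],"turn":[0.262,-0.01,0],"fingers":-1.0},{"slide":[-0.0005,-0.0144,0.0284],"turn":[0.349,-0.013,0],"fingers":-1.0},{"slide":[-0.0007,-0.0194,0.0344],"turn":[0.436,-0.016,0],"fingers":-1.0},{"slide":[-0.0009,-0.0249,0.0399],"turn":[0.523,-0.019,0],"fingers":-1.0},{"slide":[-0.0011,-0.0309,0.0449],"turn":[0.61,-0.023,0],"fingers":-1.0},{"slide":[-0.0014,-0.0372,0.0493],"turn":[0.698,-0.026,0],"fingers":-1.0},{"slide":[-0.0016,-0.044,0.0532],"turn":[0.785,-0.029,0],"fingers":-1.0},{"slide":[-0.0019,-0.051,0.0565],"turn":[0.872,-0.032,0],"fingers":-1.0},{"slide":[-0.0022,-0.0584,0.0591],"turn":[0.959,-0.036,0],"fingers":-1.0},{"slide":[-0.0024,-0.0659,0.0611],"turn":[1.046,-0.039,0],"fingers":-1.0},{"slide":[-0.0027,-0.0735,0.0624],"turn":[1.134,-0.042,0],"fingers":-1.0},{"slide":[-0.003,-0.0813,0.0631],"turn":[1.221,-0.045,0],"fingers":-1.0},{"slide":[-0.0033,-0.0891,0.0628],"turn":[1.308,-0.048,0],"fingers":-1.0},{"slide":[-0.0036,-0.0968,0.0619],"turn":[1.395,-0.052,0],"fingers":-1.0},{"slide":[-0.0039,-0.1045,0.0603],"turn":[1.482,-0.055,0],"fingers":-1.0},{"slide":[-0.0041,-0.112,0.058],"turn":[1.57,-0.058,0],"fingers":-1.0},{"slide":[-0.0041,-0.112,0.058],"turn":[1.57,-0.058,0],"fingers":-1.0},{"slide":[-0.0041,-0.112,0.058],"turn":[1.57,-0.058,0],"fingers":-1.0}])

```text
time_s: 10.9
ee_pos: [603.1, 47.1, 85.9]
ee_rot: [0.177, 0.697, 0.67, -0.184]
wrist_force: [-1.3, 0.5, 11.3]
gripper_width: 0.212
```

```bash
python3 - <<'E'
from h import *
from scipy.spatial.transform import Rotation as R
o=ctrl.get_obs();q=o['ee_rot'];M=R.from_quat(np.r_[q[1:],q[0]]).as_matrix();print(o['ee_pos'],o['q'],'x',M[:,0].round(3),'y',M[:,1].round(3))
s=snap('scene','c6');s2=snap('side','s6')
a=cv2.resize(cv2.imread('pics/c6.png')[120:270,180:400],None,fx=1.8,fy=1.8);b=cv2.resize(cv2.imread('pics/s6.png')[120:270,100:320],None,fx=1.8,fy=1.8)
cv2.imwrite('pics/v6.png',np.hstack([a,b]))
# expected upright edges
for nm,ss in (('scene',s),('side',s2)):
    print(nm,[np.round(proj(ss,[*wd(-78.5+i,73+j),z])[0]).tolist() for i,j,z in [(0,0,0),(0,0,130)]])
E
```

```text
[603.11003323  47.11042583  85.93718099] [-0.4222015   0.56792316  1.87721598  0.95935818  1.39953574 -0.923632  ] x [ 0.035  0.869 -0.494] y [ 0.999 -0.039  0.001]
scene [[296.0, 200.0], [299.0, 165.0]]
side [[208.0, 224.0], [205.0, 187.0]]
```

View pics/v6.png

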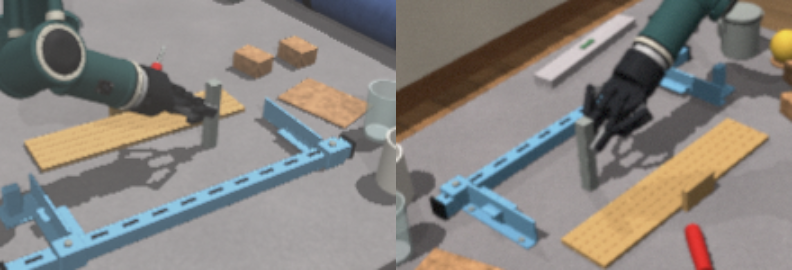

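Call:
servo_tool(deltas=[{"slide":[0,0,0],"turn":[0,0,0],"fingers":0},{"slide":[0,0,0],"turn":[0,0,0],"fingers":0},{"slide":[0,0,0],"turn":[0,0,0],"fingers":0},{"slide":[0,0,0],"turn":[0,0,0],"fingers":0},{"slide":[-0.001,-0.025,0.015],"turn":[0,0,0],"fingers":0},{"slide":[-0.002,-0.05,0.03],"turn":[0,0,0],"fingers":0},{"slide":[-0.004,-0.08,0.045],"turn":[0,0,0],"fingers":0},{"slide":[-0.004,-0.104,0.06],"turn":[0,0,0],"fingers":0},{"slide":[-0.004,-0.104,0.1],"turn":[-0.1,0.004,0],"fingers":0},{"slide":[-0.004,-0.104,0.14],"turn":[-0.22,0.008,0],"fingers":0},{"slide":[-0.004,-0.104,0.18],"turn":[-0.34,0.0125,0],"fingers":0},{"slide":[-0.004,-0.104,0.19],"turn":[-0.46,0.017,0],"fingers":0},{"slide":[-0.004,-0.08,0.19],"turn":[-0.58,0.0215,0],"fingers":0},{"slide":[-0.003,-0.05,0.19],"turn":[-0.7,0.026,0],"fingers":0},{"slide":[-0.002,-0.02,0.19],"turn":[-0.82,0.03,0],"fingers":0},{"slide":[0,0.01,0.19],"turn":[-0.94,0.035,0],"fingers":0},{"slide":[0.001,0.04,0.19],"turn":[-1.06,0.039,0],"fingers":0},{"slide":[0.002,0.07,0.19],"turn":[-1.18,0.0437,0],"fingers":0},{"slide":[0.003,0.1,0.19],"turn":[-1.3,0.048,0],"fingers":0},{"slide":[0.0045,0.12,0.19],"turn":[-1.42,0.0525,0],"fingers":0}])

```text
time_s: 12.67
ee_pos: [606.3, 171.3, 275.0]
ee_rot: [-0.576, -0.406, -0.389, 0.594]
wrist_force: [0.4, 0.2, -0.9]
gripper_width: 0.505
```

Call:
servo_tool(deltas=[{"slide":[0,0,0],"turn":[-0.12,0.0045,0],"fingers":0},{"slide":[0,0,-0.02],"turn":[-0.24,0.009,0],"fingers":0},{"slide":[0,0,-0.05],"turn":[-0.36,0.0135,0],"fingers":0},{"slide":[0,0,-0.08],"turn":[-0.48,0.018,0],"fingers":0},{"slide":[0,0,-0.11],"turn":[-0.6,0.022,0],"fingers":0},{"slide":[0,0,-0.14],"turn":[-0.674,0.025,0],"fingers":0},{"slide":[0,0,-0.14],"turn":[-0.674,0.025,0],"fingers":0},{"slide":[0,0,-0.14],"turn":[-0.674,0.025,0],"fingers":0}])

```text
time_s: 13.33
ee_pos: [603.8, 167.3, 128.2]
ee_rot: [-0.67, -0.181, -0.181, 0.697]
wrist_force: [-0.1, -1.2, 0.9]
gripper_width: 0.502
```

```bash
cat > st.py <<'E'
from h import *
from scipy.spatial.transform import Rotation as R
o=ctrl.get_obs();q=o['ee_rot'];M=R.from_quat(np.r_[q[1:],q[0]]).as_matrix();print(o['time_s'],o['ee_pos'].round(1),o['q'].round(2),'x',M[:,0].round(3),'y',M[:,1].round(3),'F',o['wrist_force'].round(1))
E
python3 - <<'E'
from st import *
s=snap('wrist','w7');barbox(s,'wrist',130)
for i,z in [(0,130)]:
    print('exp top px',np.round(proj(s,[[*wd(-78.5+a,74+b),z] for a,b in [(-10,-10),(10,-10),(10,10),(-10,10)]])).tolist())
E
```

```text
13.3333 [603.8 167.3 128.2] [ 0.6   0.69  1.56 -0.77  1.66  0.88] x [-0.036 -0.868 -0.495] y [ 0.999 -0.036 -0.01 ] F [-0.1 -1.2  0.9]
bar p0.84 n4983 rackcorners@z 130 [[-81.7, 322.8], [-82.1, 322.7], [-66.6, 53.9], [-87.8, 75.2]] px [[251.0, 94.0], [280.0, 94.0], [280.0, 271.0], [251.0, 271.0]]
exp top px [[250.0, 271.0], [278.0, 271.0], [280.0, 271.0], [250.0, 271.0]]
```

View pics/w7.png

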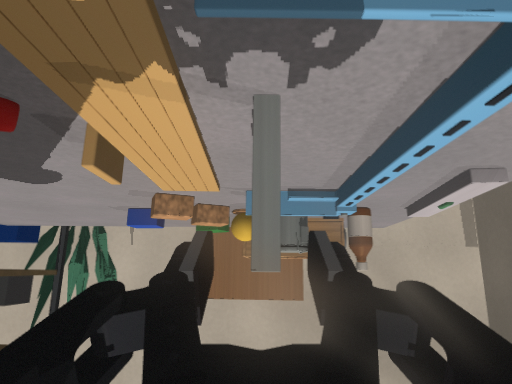

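Call:
servo_tool(deltas=[{"slide":[-0.001,-0.026,-0.015],"turn":[0,0,0],"fingers":0},{"slide":[-0.002,-0.052,-0.03],"turn":[0,0,0],"fingers":0},{"slide":[-0.003,-0.074,-0.043],"turn":[0,0,0],"fingers":0},{"slide":[-0.0033,-0.086,-0.05],"turn":[0,0,0],"fingers":0},{"slide":[-0.0033,-0.086,-0.05],"turn":[0,0,0],"fingers":0},{"slide":[-0.0033,-0.086,-0.05],"turn":[0,0,0],"fingers":-1},{"slide":[-0.0033,-0.086,-0.05],"turn":[0,0,0],"fingers":-1},{"slide":[-0.0033,-0.086,-0.05],"turn":[0,0,0],"fingers":-1},{"slide":[-0.0033,-0.086,-0.05],"turn":[0,0,0],"fingers":-1},{"slide":[-0.0033,-0.086,-0.05],"turn":[0,0,0],"fingers":-1},{"slide":[-0.0033,-0.086,-0.05],"turn":[0,0,0],"fingers":-1}])

```text
time_s: 14.35
ee_pos: [604.5, 83.5, 86.6]
ee_rot: [-0.671, -0.187, -0.178, 0.695]
wrist_force: [-0.5, 0.6, 7.7]
gripper_width: 0.214
```

```bash
python3 arc.py 27 85 1 -1; python3 st.py
```

```text
{"slide": [-0.0003, -0.0075, 0.0023], "turn": [0.087, -0.003, 0], "fingers": -1.0}, {"slide": [-0.0006, -0.0152, 0.0039], "turn": [0.174, -0.006, 0], "fingers": -1.0}, {"slide": [-0.0008, -0.0229, 0.0048], "turn": [0.262, -0.01, 0], "fingers": -1.0}, {"slide": [-0.0011, -0.0307, 0.0051], "turn": [0.349, -0.013, 0], "fingers": -1.0}, {"slide": [-0.0014, -0.0385, 0.0044], "turn": [0.436, -0.016, 0], "fingers": -1.0}, {"slide": [-0.0017, -0.0461, 0.0031], "turn": [0.523, -0.019, 0], "fingers": -1.0}, {"slide": [-0.002, -0.0536, 0.0011], "turn": [0.61, -0.023, 0], "fingers": -1.0}, {"slide": [-0.0023, -0.061, -0.0015], "turn": [0.698, -0.026, 0], "fingers": -1.0}, {"slide": [-0.0025, -0.068, -0.0048], "turn": [0.785, -0.029, 0], "fingers": -1.0}, {"slide": [-0.0028, -0.0748, -0.0087], "turn": [0.872, -0.032, 0], "fingers": -1.0}, {"slide": [-0.003, -0.0811, -0.0131], "turn": [0.959, -0.036, 0], "fingers": -1.0}, {"slide": [-0.0032, -0.0871, -0.0181], "turn": [1.046, -0.039, 0], "fingers": -1.0}, {"slide": [-0.0034, -0.0926, -0.0236], "turn": [1.134, -0.042, 0], "fingers": -1.0}, {"slide": [-0.0036, -0.0976, -0.0296], "turn": [1.221, -0.045, 0], "fingers": -1.0}, {"slide": [-0.0038, -0.1021, -0.0362], "turn": [1.308, -0.048, 0], "fingers": -1.0}, {"slide": [-0.0039, -0.106, -0.0432], "turn": [1.395, -0.052, 0], "fingers": -1.0}, {"slide": [-0.004, -0.1093, -0.0504], "turn": [1.482, -0.055, 0], "fingers": -1.0}, {"slide": [-0.0041, -0.112, -0.058], "turn": [1.57, -0.058, 0], "fingers": -1.0}, 14.35 [604.5  83.5  86.6] [ 0.51  0.67  1.69 -0.84  1.53  0.93] x [-0.029 -0.867 -0.498] y [ 0.999 -0.036  0.004] F [-0.5  0.6  7.7]
```

Call:
servo_tool(deltas=[{"slide":[-0.0003,-0.0075,0.0023],"turn":[0.087,-0.003,0],"fingers":-1.0},{"slide":[-0.0006,-0.0152,0.0039],"turn":[0.174,-0.006,0],"fingers":-1.0},{"slide":[-0.0008,-0.0229,0.0048],"turn":[0.262,-0.01,0],"fingers":-1.0},{"slide":[-0.0011,-0.0307,0.0051],"turn":[0.349,-0.013,0],"fingers":-1.0},{"slide":[-0.0014,-0.0385,0.0044],"turn":[0.436,-0.016,0],"fingers":-1.0},{"slide":[-0.0017,-0.0461,0.0031],"turn":[0.523,-0.019,0],"fingers":-1.0},{"slide":[-0.002,-0.0536,0.0011],"turn":[0.61,-0.023,0],"fingers":-1.0},{"slide":[-0.0023,-0.061,-0.0015],"turn":[0.698,-0.026,0],"fingers":-1.0},{"slide":[-0.0025,-0.068,-0.0048],"turn":[0.785,-0.029,0],"fingers":-1.0},{"slide":[-0.0028,-0.0748,-0.0087],"turn":[0.872,-0.032,0],"fingers":-1.0},{"slide":[-0.003,-0.0811,-0.0131],"turn":[0.959,-0.036,0],"fingers":-1.0},{"slide":[-0.0032,-0.0871,-0.0181],"turn":[1.046,-0.039,0],"fingers":-1.0},{"slide":[-0.0034,-0.0926,-0.0236],"turn":[1.134,-0.042,0],"fingers":-1.0},{"slide":[-0.0036,-0.0976,-0.0296],"turn":[1.221,-0.045,0],"fingers":-1.0},{"slide":[-0.0038,-0.1021,-0.0362],"turn":[1.308,-0.048,0],"fingers":-1.0},{"slide":[-0.0039,-0.106,-0.0432],"turn":[1.395,-0.052,0],"fingers":-1.0},{"slide":[-0.004,-0.1093,-0.0504],"turn":[1.482,-0.055,0],"fingers":-1.0},{"slide":[-0.0041,-0.112,-0.057],"turn":[1.57,-0.058,0],"fingers":-1.0},{"slide":[-0.0041,-0.112,-0.057],"turn":[1.57,-0.058,0],"fingers":-1.0},{"slide":[-0.0041,-0.112,-0.057],"turn":[1.57,-0.058,0],"fingers":-1.0}])

```text
time_s: 16.02
ee_pos: [601.2, -30.2, 28.6]
ee_rot: [0.347, 0.625, 0.601, -0.359]
wrist_force: [-1.4, -0.4, 8.8]
gripper_width: 0.213
```

```bash
python3 - <<'E'
from st import *
print(o['gripper_width'])
s=snap('side','s8');s2=snap('scene','c8')
a=cv2.resize(cv2.imread('pics/c8.png')[120:270,180:400],None,fx=1.8,fy=1.8);b=cv2.resize(cv2.imread('pics/s8.png')[120:270,100:320],None,fx=1.8,fy=1.8)
for im,ss,off in ((a,s2,(180,120)),(b,s,(100,120))):
    p=proj(ss,[[*wd(-78.5+i,-1+j),z] for i,j,z in [(-10,-65,20),(10,-65,20),(10,65,20),(-10,65,20)]])
    cv2.polylines(im,[np.int32((p-off)*1.8)],True,(0,0,255),1)
cv2.imwrite('pics/v8.png',np.hstack([a,b]))
E
```

```text
16.0167 [601.2 -30.2  28.6] [-0.36  0.45  1.9   0.58  1.05 -0.68] x [ 0.021  0.502 -0.865] y [ 0.999 -0.038  0.002] F [-1.4 -0.4  8.8]
0.21301369578630422
```

View pics/v8.png

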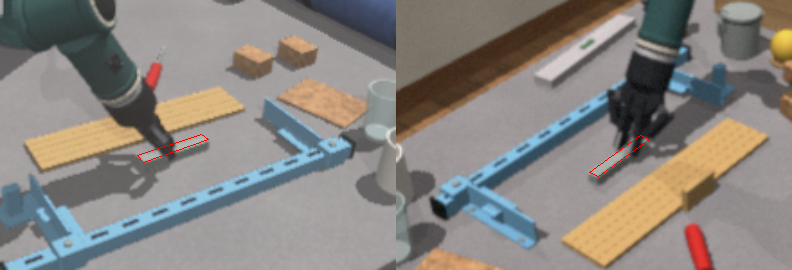

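Call:
servo_tool(deltas=[{"slide":[0,0,0],"turn":[0,0,0],"fingers":0},{"slide":[0,0,0],"turn":[0,0,0],"fingers":0},{"slide":[0,0,0],"turn":[0,0,0],"fingers":0},{"slide":[0,0,0],"turn":[0,0,0],"fingers":0},{"slide":[-0.0005,-0.015,0.025],"turn":[0,0,0],"fingers":0},{"slide":[-0.001,-0.025,0.045],"turn":[0,0,0],"fingers":0},{"slide":[-0.0017,-0.04,0.07],"turn":[0,0,0],"fingers":0},{"slide":[-0.001,-0.03,0.1],"turn":[-0.12,0.0045,0],"fingers":0},{"slide":[0,-0.01,0.13],"turn":[-0.24,0.009,0],"fingers":0},{"slide":[0,0.01,0.14],"turn":[-0.36,0.013,0],"fingers":0},{"slide":[0.0015,0.04,0.14],"turn":[-0.48,0.018,0],"fingers":0},{"slide":[0.0015,0.04,0.14],"turn":[-0.523,0.019,0],"fingers":0},{"slide":[0.0015,0.04,0.14],"turn":[-0.523,0.019,0],"fingers":0}])

```text
time_s: 17.2
ee_pos: [600.7, 14.7, 167.5]
ee_rot: [0.494, 0.508, 0.492, -0.507]
wrist_force: [-0.8, 0.1, 0.3]
gripper_width: 0.499
```

```bash
python3 - <<'E'
from st import *
s=snap('wrist','w9');barbox(s,'wrist',20)
E
```

```text
17.2 [600.7  14.7 167.5] [-0.02  0.19  1.85 -0.    1.1   0.01] x [ 0.003 -0.001 -1.   ] y [ 1.    -0.029  0.003] F [-0.8  0.1  0.3]
bar p0.84 n3535 rackcorners@z 20 [[-87.2, -64.1], [-87.2, 66.1], [-68.4, 66.3], [-65.9, -63.9]] px [[250.0, 271.0], [250.0, 123.0], [274.0, 123.0], [274.0, 271.0]]
```

Call:
servo_tool(deltas=[{"slide":[0,0.002,-0.02],"turn":[-0.12,0.0045,0],"fingers":0},{"slide":[0,0.002,-0.04],"turn":[-0.24,0.009,0],"fingers":0},{"slide":[0,0.002,-0.06],"turn":[-0.36,0.0135,0],"fingers":0},{"slide":[0,0.002,-0.08],"turn":[-0.48,0.018,0],"fingers":0},{"slide":[0,0.002,-0.1],"turn":[-0.523,0.019,0],"fingers":0},{"slide":[0,0.002,-0.12],"turn":[-0.523,0.019,0],"fingers":0},{"slide":[0,0.002,-0.135],"turn":[-0.523,0.019,0],"fingers":0},{"slide":[0,0.002,-0.141],"turn":[-0.523,0.019,0],"fingers":0},{"slide":[0,0.002,-0.141],"turn":[-0.523,0.019,0],"fingers":0},{"slide":[0,0.002,-0.141],"turn":[-0.523,0.019,0],"fingers":0},{"slide":[0,0.002,-0.141],"turn":[-0.523,0.019,0],"fingers":-1},{"slide":[0,0.002,-0.141],"turn":[-0.523,0.019,0],"fingers":-1},{"slide":[0,0.002,-0.141],"turn":[-0.523,0.019,0],"fingers":-1},{"slide":[0,0.002,-0.141],"turn":[-0.523,0.019,0],"fingers":-1},{"slide":[0,0.002,-0.141],"turn":[-0.523,0.019,0],"fingers":-1},{"slide":[0,0.002,-0.141],"turn":[-0.523,0.019,0],"fingers":-1}])

```text
time_s: 18.63
ee_pos: [602.1, 11.8, 27.3]
ee_rot: [-0.602, -0.361, -0.346, 0.623]
wrist_force: [1.9, -2.2, 6.3]
gripper_width: 0.218
```

Call:
servo_tool(deltas=[{"slide":[-0.0001,-0.0027,0.0076],"turn":[0.087,-0.003,0],"fingers":-1.0},{"slide":[-0.0002,-0.006,0.0148],"turn":[0.174,-0.006,0],"fingers":-1.0},{"slide":[-0.0004,-0.0099,0.0218],"turn":[0.262,-0.01,0],"fingers":-1.0},{"slide":[-0.0005,-0.0144,0.0284],"turn":[0.349,-0.013,0],"fingers":-1.0},{"slide":[-0.0007,-0.0194,0.0344],"turn":[0.436,-0.016,0],"fingers":-1.0},{"slide":[-0.0009,-0.0249,0.0399],"turn":[0.523,-0.019,0],"fingers":-1.0},{"slide":[-0.0011,-0.0309,0.0449],"turn":[0.61,-0.023,0],"fingers":-1.0},{"slide":[-0.0014,-0.0372,0.0493],"turn":[0.698,-0.026,0],"fingers":-1.0},{"slide":[-0.0016,-0.044,0.0532],"turn":[0.785,-0.029,0],"fingers":-1.0},{"slide":[-0.0019,-0.051,0.0565],"turn":[0.872,-0.032,0],"fingers":-1.0},{"slide":[-0.0022,-0.0584,0.0591],"turn":[0.959,-0.036,0],"fingers":-1.0},{"slide":[-0.0024,-0.0659,0.0611],"turn":[1.046,-0.039,0],"fingers":-1.0},{"slide":[-0.0027,-0.0735,0.0624],"turn":[1.134,-0.042,0],"fingers":-1.0},{"slide":[-0.003,-0.0813,0.0631],"turn":[1.221,-0.045,0],"fingers":-1.0},{"slide":[-0.0033,-0.0891,0.0628],"turn":[1.308,-0.048,0],"fingers":-1.0},{"slide":[-0.0036,-0.0968,0.0619],"turn":[1.395,-0.052,0],"fingers":-1.0},{"slide":[-0.0039,-0.1045,0.0603],"turn":[1.482,-0.055,0],"fingers":-1.0},{"slide":[-0.0041,-0.112,0.058],"turn":[1.57,-0.058,0],"fingers":-1.0},{"slide":[-0.0041,-0.112,0.058],"turn":[1.57,-0.058,0],"fingers":-1.0},{"slide":[-0.0041,-0.112,0.058],"turn":[1.57,-0.058,0],"fingers":-1.0}])

```text
time_s: 20.3
ee_pos: [597.1, -100.4, 85.4]
ee_rot: [0.177, 0.697, 0.67, -0.183]
wrist_force: [0.4, 0.2, 9.5]
gripper_width: 0.209
```

```bash
python3 - <<'E'
from st import *
print(o['gripper_width'])
for cam in ('scene','side'):
    s=snap(cam,cam+'10'); 
    for r in optics.masks_of(cam,'bar')[:3]:
        ys,xs=np.nonzero(r['mask']); print(cam,round(r['p'],2),len(xs),xs.min(),xs.max(),ys.min(),ys.max())
    print('exp',np.round(proj(s,[[*wd(-78,-74),z] for z in (0,130)])).tolist())
E
```

```text
20.3 [ 597.1 -100.4   85.4] [-0.62  0.65  1.73  0.82  1.54 -0.96] x [ 0.035  0.869 -0.493] y [ 0.999 -0.04   0.001] F [0.4 0.2 9.5]
0.20868117969612138
scene 0.72 277 251 259 176 217
exp [[256.0, 214.0], [256.0, 178.0]]
side 0.86 311 235 244 164 202
exp [[240.0, 200.0], [239.0, 165.0]]
```

Call:
servo_tool(deltas=[{"slide":[0,0,0],"turn":[0,0,0],"fingers":0},{"slide":[0,0,0],"turn":[0,0,0],"fingers":0},{"slide":[0,0,0],"turn":[0,0,0],"fingers":0},{"slide":[0,0,0],"turn":[0,0,0],"fingers":0},{"slide":[-0.001,-0.025,0.015],"turn":[0,0,0],"fingers":0},{"slide":[-0.002,-0.05,0.03],"turn":[0,0,0],"fingers":0},{"slide":[-0.004,-0.08,0.045],"turn":[0,0,0],"fingers":0},{"slide":[-0.004,-0.104,0.06],"turn":[0,0,0],"fingers":0},{"slide":[-0.004,-0.104,0.1],"turn":[-0.1,0.004,0],"fingers":0},{"slide":[-0.004,-0.104,0.14],"turn":[-0.22,0.008,0],"fingers":0},{"slide":[-0.004,-0.104,0.18],"turn":[-0.34,0.0125,0],"fingers":0},{"slide":[-0.004,-0.104,0.19],"turn":[-0.46,0.017,0],"fingers":0},{"slide":[-0.004,-0.08,0.19],"turn":[-0.58,0.0215,0],"fingers":0},{"slide":[-0.003,-0.05,0.19],"turn":[-0.7,0.026,0],"fingers":0},{"slide":[-0.002,-0.02,0.19],"turn":[-0.82,0.03,0],"fingers":0},{"slide":[0,0.01,0.19],"turn":[-0.94,0.035,0],"fingers":0},{"slide":[0.001,0.04,0.19],"turn":[-1.06,0.039,0],"fingers":0},{"slide":[0.002,0.07,0.19],"turn":[-1.18,0.0437,0],"fingers":0},{"slide":[0.003,0.1,0.19],"turn":[-1.3,0.048,0],"fingers":0},{"slide":[0.0045,0.12,0.19],"turn":[-1.42,0.0525,0],"fingers":0}])

```text
time_s: 22.17
ee_pos: [601.0, 22.9, 275.2]
ee_rot: [-0.576, -0.406, -0.389, 0.594]
wrist_force: [0.1, -0.8, -0.3]
gripper_width: 0.502
```

Call:
servo_tool(deltas=[{"slide":[0,0,0],"turn":[-0.12,0.0045,0],"fingers":0},{"slide":[0,0,-0.02],"turn":[-0.24,0.009,0],"fingers":0},{"slide":[0,0,-0.05],"turn":[-0.36,0.0135,0],"fingers":0},{"slide":[0,0,-0.08],"turn":[-0.48,0.018,0],"fingers":0},{"slide":[0,0,-0.11],"turn":[-0.6,0.022,0],"fingers":0},{"slide":[0,0,-0.14],"turn":[-0.674,0.025,0],"fingers":0},{"slide":[0,0,-0.14],"turn":[-0.674,0.025,0],"fingers":0},{"slide":[0,0,-0.14],"turn":[-0.674,0.025,0],"fingers":0}])

```text
time_s: 22.83
ee_pos: [598.4, 19.7, 128.8]
ee_rot: [-0.67, -0.182, -0.182, 0.696]
wrist_force: [0.2, 0.1, 0.7]
gripper_width: 0.5
```

```bash
python3 - <<'E'
from st import *
s=snap('wrist','w11');barbox(s,'wrist',130)
print('exp top/base px',np.round(proj(s,[[*wd(-78+a,b),z] for a,b,z in [(-10,-64,130),(10,-64,130),(10,-64,0),(-10,-64,0)]])).tolist())
E
```

```text
22.8333 [598.4  19.7 128.8] [ 0.43  0.56  1.77 -0.89  1.51  0.86] x [-0.036 -0.867 -0.497] y [ 0.999 -0.036 -0.01 ] F [0.2 0.1 0.7]
bar p0.66 n5109 rackcorners@z 130 [[-86.5, -13.6], [-81.8, 173.2], [-82.1, 173.2], [-70.8, -16.1]] px [[251.0, 271.0], [252.0, 92.0], [282.0, 92.0], [281.0, 271.0]]
exp top/base px [[250.0, 270.0], [280.0, 271.0], [280.0, 93.0], [253.0, 93.0]]
```

Upright as expected; regrip and lower.

Call:
servo_tool(deltas=[{"slide":[-0.001,-0.026,-0.015],"turn":[0,0,0],"fingers":0},{"slide":[-0.002,-0.052,-0.03],"turn":[0,0,0],"fingers":0},{"slide":[-0.003,-0.074,-0.043],"turn":[0,0,0],"fingers":0},{"slide":[-0.0033,-0.086,-0.05],"turn":[0,0,0],"fingers":0},{"slide":[-0.0033,-0.086,-0.05],"turn":[0,0,0],"fingers":0},{"slide":[-0.0033,-0.086,-0.05],"turn":[0,0,0],"fingers":-1},{"slide":[-0.0033,-0.086,-0.05],"turn":[0,0,0],"fingers":-1},{"slide":[-0.0033,-0.086,-0.05],"turn":[0,0,0],"fingers":-1},{"slide":[-0.0033,-0.086,-0.05],"turn":[0,0,0],"fingers":-1},{"slide":[-0.0033,-0.086,-0.05],"turn":[0,0,0],"fingers":-1},{"slide":[-0.0033,-0.086,-0.05],"turn":[0,0,0],"fingers":-1}])

```text
time_s: 23.85
ee_pos: [599.1, -64.9, 86.4]
ee_rot: [-0.672, -0.186, -0.177, 0.695]
wrist_force: [-2.1, -0.5, 6.9]
gripper_width: 0.218
```

Call:
servo_tool(deltas=[{"slide":[-0.0003,-0.0075,0.0023],"turn":[0.087,-0.003,0],"fingers":-1.0},{"slide":[-0.0006,-0.0152,0.0039],"turn":[0.174,-0.006,0],"fingers":-1.0},{"slide":[-0.0008,-0.0229,0.0048],"turn":[0.262,-0.01,0],"fingers":-1.0},{"slide":[-0.0011,-0.0307,0.0051],"turn":[0.349,-0.013,0],"fingers":-1.0},{"slide":[-0.0014,-0.0385,0.0044],"turn":[0.436,-0.016,0],"fingers":-1.0},{"slide":[-0.0017,-0.0461,0.0031],"turn":[0.523,-0.019,0],"fingers":-1.0},{"slide":[-0.002,-0.0536,0.0011],"turn":[0.61,-0.023,0],"fingers":-1.0},{"slide":[-0.0023,-0.061,-0.0015],"turn":[0.698,-0.026,0],"fingers":-1.0},{"slide":[-0.0025,-0.068,-0.0048],"turn":[0.785,-0.029,0],"fingers":-1.0},{"slide":[-0.0028,-0.0748,-0.0087],"turn":[0.872,-0.032,0],"fingers":-1.0},{"slide":[-0.003,-0.0811,-0.0131],"turn":[0.959,-0.036,0],"fingers":-1.0},{"slide":[-0.0032,-0.0871,-0.0181],"turn":[1.046,-0.039,0],"fingers":-1.0},{"slide":[-0.0034,-0.0926,-0.0236],"turn":[1.134,-0.042,0],"fingers":-1.0},{"slide":[-0.0036,-0.0976,-0.0296],"turn":[1.221,-0.045,0],"fingers":-1.0},{"slide":[-0.0038,-0.1021,-0.0362],"turn":[1.308,-0.048,0],"fingers":-1.0},{"slide":[-0.0039,-0.106,-0.0432],"turn":[1.395,-0.052,0],"fingers":-1.0},{"slide":[-0.004,-0.1093,-0.0504],"turn":[1.482,-0.055,0],"fingers":-1.0},{"slide":[-0.0041,-0.112,-0.057],"turn":[1.57,-0.058,0],"fingers":-1.0},{"slide":[-0.0041,-0.112,-0.057],"turn":[1.57,-0.058,0],"fingers":-1.0},{"slide":[-0.0041,-0.112,-0.057],"turn":[1.57,-0.058,0],"fingers":-1.0}])

```text
time_s: 25.52
ee_pos: [595.2, -178.2, 27.4]
ee_rot: [0.347, 0.625, 0.601, -0.359]
wrist_force: [-0.1, 0.9, 4.1]
gripper_width: 0.214
```

Call:
servo_tool(deltas=[{"slide":[0,0,0],"turn":[0,0,0],"fingers":0},{"slide":[0,0,0],"turn":[0,0,0],"fingers":0},{"slide":[0,0,0],"turn":[0,0,0],"fingers":0},{"slide":[0,0,0],"turn":[0,0,0],"fingers":0},{"slide":[-0.0005,-0.015,0.025],"turn":[0,0,0],"fingers":0.4},{"slide":[-0.001,-0.025,0.045],"turn":[0,0,0],"fingers":0.4},{"slide":[-0.0017,-0.04,0.07],"turn":[0,0,0],"fingers":0.4},{"slide":[-0.001,-0.04,0.11],"turn":[-0.12,0.0045,0],"fingers":0.4},{"slide":[0,-0.04,0.15],"turn":[-0.24,0.009,0],"fingers":0.4},{"slide":[0,-0.05,0.19],"turn":[-0.36,0.013,0],"fingers":0.4},{"slide":[0.0,-0.07,0.22],"turn":[-0.48,0.018,0],"fingers":0.4},{"slide":[0.0,-0.07,0.22],"turn":[-0.523,0.019,0],"fingers":0.4},{"slide":[0.0,-0.07,0.22],"turn":[-0.523,0.019,0],"fingers":0.4},{"slide":[0.0,-0.07,0.22],"turn":[-0.523,0.019,0],"fingers":0.4}])

```text
time_s: 26.68
ee_pos: [593.3, -246.5, 246.5]
ee_rot: [0.491, 0.509, 0.491, -0.508]
wrist_force: [0.1, 0.3, -1.2]
gripper_width: 0.701
```

```bash
python3 - <<'E'
from st import *
s=snap('wrist');barbox(s,'wrist',20)
im=cv2.cvtColor(s['pixels'],cv2.COLOR_RGB2BGR); cv2.imwrite('pics/w12.png',cv2.resize(im,(800,600)))
print([(np.round(r['pixel']),round(r['p'],2),rk(onz(s,r['pixel'],56)).round(1)) for r in optics.find_in('wrist','bracket_pull')])
import pickle; pickle.dump(s,open('w12.pkl','wb'))
E
```

```text
26.6833 [ 593.3 -246.5  246.5] [-0.43  0.21  1.68  0.    1.25 -0.4 ] x [ 0.001  0.001 -1.   ] y [ 0.999 -0.035  0.001] F [ 0.1  0.3 -1.2]
bar p0.74 n2837 rackcorners@z 20 [[-88.4, -90.4], [-68.1, -90.3], [-66.9, -214.9], [-89.3, -215.0]] px [[248.0, 0.0], [270.0, 0.0], [270.0, 135.0], [248.0, 135.0]]
bar p0.51 n3237 rackcorners@z 20 [[-62.9, -473.0], [-52.1, -387.7], [25.4, -402.4], [19.4, -489.6]] px [[271.0, 345.0], [281.0, 284.0], [347.0, 295.0], [337.0, 356.0]]
bar p0.47 n8092 rackcorners@z 20 [[-111.6, -240.0], [65.8, -197.8], [94.9, -280.1], [-93.8, -327.8]] px [[227.0, 159.0], [401.0, 118.0], [419.0, 196.0], [245.0, 237.0]]
[(array([260.,  68.]), 0.66, array([ -77.7, -152.2])), (array([316., 176.]), 0.56, array([ -23.6, -248.9])), (array([380., 167.]), 0.18, array([  36.1, -239.6]))]
```

View pics/w12.png

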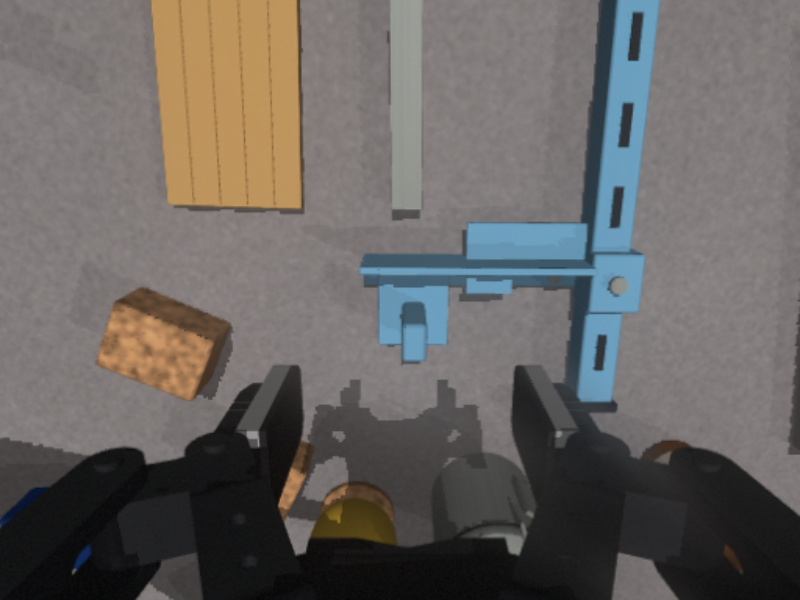

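```bash
python3 - <<'E'
from h import *
import pickle; s=pickle.load(open('w12.pkl','rb'))
def P(n,px,z): q=onz(s,np.array(px)/1.5625,z);print(n,q[:2].round(1),rk(q).round(1))
for p in [(403,322),(426,322),(426,361),(403,361)]: P('pull56',p,56)
P('plate top in',(363,267),42);P('plate top out',(363,274),42);P('plate bot in',(365,254),0)
P('foot',(380,345),6);P('foot',(448,345),6)
P('lip in',(467,222),18);P('bar end bottom',(407,218),0);P('bar end',(407,209),20)
E
```

```text
pull56 [ 590.3 -287.9] [ -79. -279.]
pull56 [ 604.6 -288.4] [ -64.7 -279. ]
pull56 [ 603.9 -314.7] [ -64.3 -305.3]
pull56 [ 589.3 -314.2] [ -78.9 -305.3]
plate top in [ 566.2 -255.3] [-104.3 -247.3]
plate top out [ 565.9 -259.9] [-104.4 -251.9]
plate bot in [ 564.3 -256. ] [-106.1 -248.1]
foot [ 571.9 -322.8] [ -96.  -314.6]
foot [ 621.5 -324.6] [ -46.4 -314.5]
lip in [ 634.4 -232.9] [ -36.9 -222.4]
bar end bottom [ 594.8 -231.6] [ -76.5 -222.6]
bar end [ 595.1 -222.7] [ -76.6 -213.7]
```

Call:
servo_tool(deltas=[{"slide":[0.003,-0.035,0],"turn":[0,0,0],"fingers":0.2},{"slide":[0.003,-0.053,-0.04],"turn":[0,0,0],"fingers":0.2},{"slide":[0.003,-0.053,-0.08],"turn":[0,0,0],"fingers":0.2},{"slide":[0.003,-0.053,-0.12],"turn":[0,0,0],"fingers":0.2},{"slide":[0.003,-0.053,-0.16],"turn":[0,0,0],"fingers":0.2},{"slide":[0.003,-0.053,-0.19],"turn":[0,0,0],"fingers":0.2},{"slide":[0.003,-0.053,-0.202],"turn":[0,0,0],"fingers":0.2},{"slide":[0.003,-0.053,-0.202],"turn":[0,0,0],"fingers":0.2},{"slide":[0.003,-0.053,-0.202],"turn":[0,0,0],"fingers":-1},{"slide":[0.003,-0.053,-0.202],"turn":[0,0,0],"fingers":-1},{"slide":[0.003,-0.053,-0.202],"turn":[0,0,0],"fingers":-1},{"slide":[0.003,-0.053,-0.202],"turn":[0,0,0],"fingers":-1},{"slide":[0.003,-0.053,-0.202],"turn":[0,0,0],"fingers":-1},{"slide":[0.003,-0.053,-0.202],"turn":[0,0,0],"fingers":-1},{"slide":[0.003,-0.053,-0.202],"turn":[0,0,0],"fingers":-1}])

```text
time_s: 28.08
ee_pos: [595.8, -302.1, 47.3]
ee_rot: [-0.491, -0.509, -0.49, 0.509]
wrist_force: [-6.9, -1.3, 3.9]
gripper_width: 0.176
```

Call:
servo_tool(deltas=[{"slide":[0.0003,0.008,0],"turn":[0,0,0],"fingers":-1},{"slide":[0.0006,0.016,0],"turn":[0,0,0],"fingers":-1},{"slide":[0.0009,0.024,0],"turn":[0,0,0],"fingers":-1},{"slide":[0.0011,0.03,0],"turn":[0,0,0],"fingers":-1},{"slide":[0.0012,0.0325,0],"turn":[0,0,0],"fingers":-1},{"slide":[0.0012,0.0325,0],"turn":[0,0,0],"fingers":-1},{"slide":[0.0012,0.0325,0],"turn":[0,0,0],"fingers":-1},{"slide":[0.0012,0.0325,0],"turn":[0,0,0],"fingers":-1}])

```text
time_s: 28.75
ee_pos: [597.2, -269.2, 47.3]
ee_rot: [-0.491, -0.509, -0.49, 0.509]
wrist_force: [-6.8, 0.5, 4.7]
gripper_width: 0.175
```

```bash
python3 - <<'E'
from st import *
print(o['gripper_width'])
s=snap('wrist');barbox(s,'wrist',20)
im=cv2.cvtColor(s['pixels'],cv2.COLOR_RGB2BGR); cv2.imwrite('pics/w13.png',cv2.resize(im[:260,130:430],None,fx=2.5,fy=2.3))
import pickle; pickle.dump(s,open('w13.pkl','wb'))
E
```

```text
28.75 [ 597.2 -269.2   47.3] [-0.46  0.41  1.81 -0.    0.92 -0.42] x [ 0.    -0.001 -1.   ] y [ 0.999 -0.037  0.001] F [-6.8  0.5  4.7]
0.17454182167201998
bar p0.74 n6673 rackcorners@z 20 [[-87.5, -156.8], [-67.6, -156.8], [-67.1, -213.1], [-89.1, -213.1]] px [[222.0, 0.0], [272.0, 0.0], [272.0, 141.0], [222.0, 141.0]]
```

View pics/w13.png

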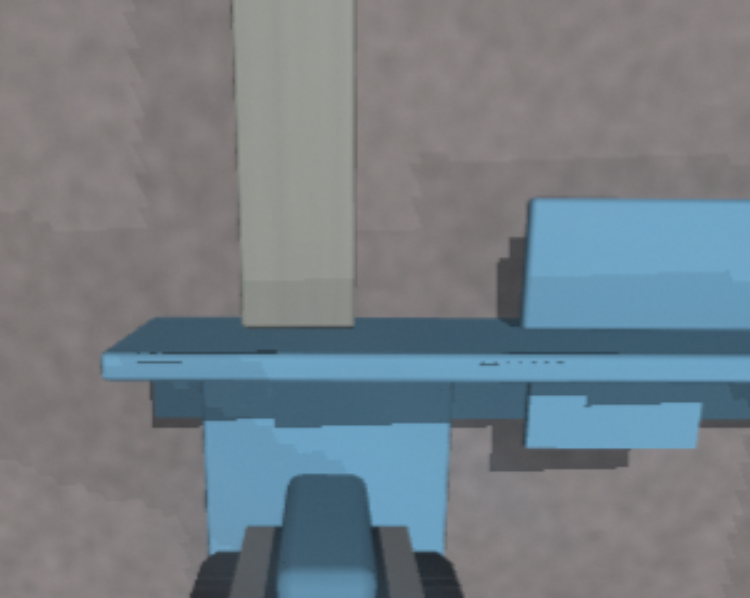

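```bash
python3 - <<'E'
from h import *
import pickle; s=pickle.load(open('w13.pkl','rb'))
def P(n,px,z): q=onz(s,(px[0]/2.5+130,px[1]/2.3),z);print(n,rk(q).round(1))
P('bar',(300,326),20);P('face bot',(300,319),0);P('face top',(300,352),42)
E
```

```text
bar [ -76.8 -213.5]
face bot [ -77.4 -215.1]
face top [ -76.2 -214.3]
```

Call:
servo_tool(deltas=[{"slide":[0,0,0],"turn":[0,0,0],"fingers":0},{"slide":[0,0,0],"turn":[0,0,0],"fingers":0},{"slide":[0,0,0],"turn":[0,0,0],"fingers":0},{"slide":[0,0,0],"turn":[0,0,0],"fingers":0},{"slide":[0,0,0.04],"turn":[0,0,0],"fingers":0},{"slide":[0,0,0.08],"turn":[0,0,0],"fingers":0},{"slide":[0,0.03,0.09],"turn":[0,0,0],"fingers":0},{"slide":[-0.001,0.07,0.09],"turn":[0,0,0],"fingers":0},{"slide":[-0.0027,0.1105,0.08],"turn":[0,0,0],"fingers":0},{"slide":[-0.0027,0.1105,0.05],"turn":[0,0,0],"fingers":0},{"slide":[-0.0027,0.1105,0.01],"turn":[0,0,0],"fingers":0},{"slide":[-0.0027,0.1105,-0.015],"turn":[0,0,0],"fingers":0},{"slide":[-0.0027,0.1105,-0.02],"turn":[0,0,0],"fingers":0},{"slide":[-0.0027,0.1105,-0.02],"turn":[0,0,0],"fingers":0},{"slide":[-0.0027,0.1105,-0.02],"turn":[0,0,0],"fingers":-1},{"slide":[-0.0027,0.1105,-0.02],"turn":[0,0,0],"fingers":-1},{"slide":[-0.0027,0.1105,-0.02],"turn":[0,0,0],"fingers":-1},{"slide":[-0.0027,0.1105,-0.02],"turn":[0,0,0],"fingers":-1},{"slide":[-0.0027,0.1105,-0.02],"turn":[0,0,0],"fingers":-1},{"slide":[-0.0027,0.1105,-0.02],"turn":[0,0,0],"fingers":-1}])

```text
time_s: 30.52
ee_pos: [597.2, -158.9, 26.9]
ee_rot: [0.492, 0.51, 0.489, -0.508]
wrist_force: [0.3, -0.4, 6.6]
gripper_width: 0.214
```

Call:
servo_tool(deltas=[{"slide":[0,0,0.03],"turn":[0,0,0],"fingers":-1},{"slide":[0,0.01,0.06],"turn":[0,0,0],"fingers":-1},{"slide":[0,0.03,0.09],"turn":[0,0,0],"fingers":-1},{"slide":[0.002,0.06,0.1],"turn":[0,0,0],"fingers":-1},{"slide":[0.004,0.095,0.1],"turn":[0,0,0],"fingers":-1},{"slide":[0.006,0.13,0.1],"turn":[0,0,-0.1],"fingers":-1},{"slide":[0.007,0.165,0.1],"turn":[0,0,-0.2],"fingers":-1},{"slide":[0.008,0.2,0.1],"turn":[0,0,-0.3],"fingers":-1},{"slide":[0.009,0.235,0.1],"turn":[0,0,-0.4],"fingers":-1},{"slide":[0.01,0.27,0.1],"turn":[0,0,-0.5],"fingers":-1},{"slide":[0.011,0.305,0.1],"turn":[0,0,-0.6],"fingers":-1},{"slide":[0.013,0.34,0.1],"turn":[0,0,-0.7],"fingers":-1},{"slide":[0.014,0.375,0.1],"turn":[0,0,-0.8],"fingers":-1},{"slide":[0.015,0.41,0.1],"turn":[0,0,-0.9],"fingers":-1},{"slide":[0.016,0.44,0.1],"turn":[0,0,-1.0],"fingers":-1},{"slide":[0.017,0.47,0.1],"turn":[0,0,-1.1],"fingers":-1},{"slide":[0.0175,0.49,0.1],"turn":[0,0,-1.2],"fingers":-1},{"slide":[0.0175,0.502,0.1],"turn":[0,0,-1.265],"fingers":-1},{"slide":[0.0175,0.502,0.08],"turn":[0,0,-1.265],"fingers":-1},{"slide":[0.0175,0.502,0.06],"turn":[0,0,-1.265],"fingers":-1}])

```text
time_s: 32.18
ee_pos: [613.3, 345.9, 85.3]
ee_rot: [0.095, 0.702, 0.095, -0.699]
wrist_force: [-0.4, -0.7, -4.0]
gripper_width: 0.213
```

Call:
servo_tool(deltas=[{"slide":[0,0,-0.03],"turn":[0,0,0],"fingers":-1},{"slide":[0,0,-0.045],"turn":[0,0,0],"fingers":-1},{"slide":[0,0,-0.053],"turn":[0,0,0],"fingers":-1},{"slide":[0,0,-0.054],"turn":[0,0,0],"fingers":-1},{"slide":[0,0,-0.054],"turn":[0,0,0],"fingers":-1}])

```text
time_s: 32.6
ee_pos: [610.6, 343.1, 32.1]
ee_rot: [-0.096, -0.699, -0.094, 0.702]
wrist_force: [-8.4, -3.6, 9.7]
gripper_width: 0.216
```

Call:
servo_tool(deltas=[{"slide":[0,0,0.001],"turn":[0,0,0],"fingers":0.3},{"slide":[0,0,0.002],"turn":[0,0,0],"fingers":0.3},{"slide":[0,0,0.002],"turn":[0,0,0],"fingers":0.3},{"slide":[0,0,0.002],"turn":[0,0,0],"fingers":0.3},{"slide":[0,0,0.03],"turn":[0,0,0],"fingers":0.3},{"slide":[0,0,0.07],"turn":[0,0,0],"fingers":0.3},{"slide":[-0.02,0,0.11],"turn":[0,0,0],"fingers":0.3},{"slide":[-0.04,0.005,0.15],"turn":[0,0,0],"fingers":1},{"slide":[-0.06,0.01,0.19],"turn":[0,0,0],"fingers":1},{"slide":[-0.08,0.015,0.22],"turn":[0,0,0],"fingers":1},{"slide":[-0.1,0.015,0.25],"turn":[0,0,0],"fingers":1},{"slide":[-0.12,0.015,0.27],"turn":[0,0,0],"fingers":1},{"slide":[-0.12,0.015,0.27],"turn":[0,0,0],"fingers":1},{"slide":[-0.12,0.015,0.27],"turn":[0,0,0],"fingers":1}])

```text
time_s: 33.77
ee_pos: [492.8, 359.8, 302.9]
ee_rot: [0.095, 0.702, 0.096, -0.699]
wrist_force: [0.5, 0.5, -1.1]
gripper_width: 0.997
```

```bash
cat > corks.py <<'E'
from st import *
import pickle
def corks(s,cam='wrist',z=40):
    for r in optics.masks_of(cam,'cork1')[:6]:
        m=r['mask'].astype(np.uint8)
        col=s['pixels'][r['mask']].mean(0).round()
        q=onz(s,r['pixel'],20); print(round(r['p'],2),m.sum(),'px',np.round(r['pixel']),'rgb',col,'ctr@20',q[:2].round(1))
E
python3 - <<'E'
from corks import *
s=snap('wrist');barbox(s,'wrist',26,300);corks(s)
im=cv2.cvtColor(s['pixels'],cv2.COLOR_RGB2BGR); cv2.imwrite('pics/w14.png',cv2.resize(im,(800,600)))
pickle.dump(s,open('w14.pkl','wb'))
E
```

```text
33.7667 [492.8 359.8 302.9] [ 0.59  0.11  1.69 -0.    1.34  1.89] x [ 0.005  0.002 -1.   ] y [ 0.267 -0.964 -0.   ] F [ 0.5  0.5 -1.1]
bar p0.87 n2142 rackcorners@z 26 [[-144.1, 344.1], [-35.8, 378.0], [-29.8, 357.6], [-137.7, 321.9]] px [[292.0, 109.0], [295.0, -1.0], [315.0, 0.0], [312.0, 110.0]]
0.63 2851 px [202. 173.] rgb [146. 109.  78.] ctr@20 [445.6 419.7]
```

View pics/w14.png

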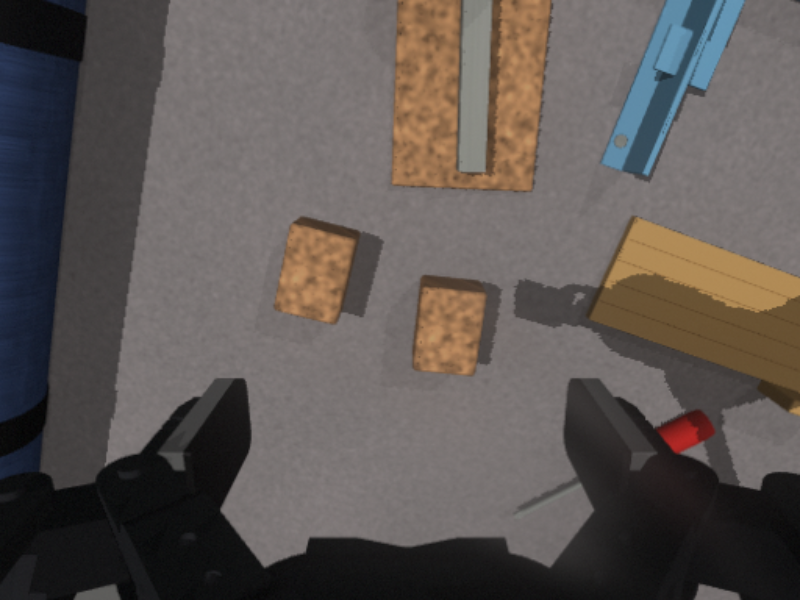

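```bash
cat >> corks.py <<'E'
from scipy.optimize import minimize
def fit(s,m,x0,base=0,dims=(70,50,40)):
    """pose (x,y,yaw) of a box on z=base whose projected hull matches mask m"""
    B=np.array([[i*dims[0]/2,j*dims[1]/2,k*dims[2]] for i in(-1,1) for j in(-1,1) for k in(0,1)])
    def cost(p):
        c,n=np.cos(p[2]),np.sin(p[2]); X=np.c_[p[0]+c*B[:,0]-n*B[:,1],p[1]+n*B[:,0]+c*B[:,1],base+B[:,2]]
        h=cv2.convexHull(np.float32(proj(s,X)*16)).astype(np.int32); z=np.zeros(m.shape,np.uint8); cv2.fillPoly(z,[h],1,shift=4)
        return 1-(z&m).sum()/max(1,(z|m).sum())
    best=min((minimize(cost,[x0[0],x0[1],a],method='Nelder-Mead',options=dict(initial_simplex=[[x0[0],x0[1],a],[x0[0]+12,x0[1],a],[x0[0],x0[1]+12,a],[x0[0],x0[1],a+.4]],maxiter=300)) for a in np.arange(0,3.14,.52)),key=lambda r:r.fun)
    p=best.x; p[2]=(p[2]+np.pi/2)%np.pi-np.pi/2; return p.round(3),round(1-best.fun,3)
def colcorks(s,roi=None):
    px=s['pixels'].astype(int); m=((px[...,0]-px[...,2])>28)&(px[...,0]-px[...,1]>12); m=cv2.morphologyEx(m.astype(np.uint8),cv2.MORPH_OPEN,np.ones((3,3)))
    n,l,st,ce=cv2.connectedComponentsWithStats(m)
    for i in range(1,n):
        if st[i,4]>400: print(ce[i].round(),st[i].tolist(),'at',onz(s,ce[i],20)[:2].round(), fit(s,(l==i).astype(np.uint8),onz(s,ce[i],20)[:2]) if st[i,4]<9000 else '')
E
python3 - <<'E'
from corks import *
s=pickle.load(open('w14.pkl','rb'))
for n,c in {'A':[(290,224),(357,237),(336,322),(275,309)],'B':[(421,285),(485,292),(474,375),(413,368)]}.items():
    q=np.array([onz(s,np.array(p)/1.5625,40)[:2] for p in c]);print(n,q.mean(0).round(1),'long dir',np.degrees(np.arctan2(*(q[2]-q[1]+q[3]-q[0])[::-1])).round(1),[np.linalg.norm(q[i]-q[i-1]).round(1) for i in range(4)])
colcorks(s)
E
```

```text
33.9167 [492.4 358.4 298.2] [ 0.59  0.12  1.69 -0.    1.34  1.89] x [-0.002 -0.003 -1.   ] y [ 0.265 -0.964  0.002] F [-0.1 -0.1 -0.1]
A [448.1 418.1] long dir -178.7 [np.float64(66.7), np.float64(49.4), np.float64(68.1), np.float64(47.2)]
B [431.5 309. ] long dir -169.4 [np.float64(67.8), np.float64(48.5), np.float64(68.3), np.float64(48.4)]
[299.  60.] [250, 0, 103, 123, 9279] at [601. 345.] 
[451. 194.] [378, 139, 134, 127, 9305] at [502. 114.] 
[201. 174.] [176, 140, 53, 67, 2544] at [444. 421.] (array([4.44481e+02, 4.19511e+02, 5.00000e-03]), np.float64(0.89))
[286. 210.] [264, 177, 47, 64, 2404] at [427. 307.] (array([4.27441e+02, 3.07844e+02, 1.69000e-01]), np.float64(0.879))
[439. 276.] [421, 263, 37, 28, 639] at [392.  82.] (array([375.701,  65.899,   1.038]), np.float64(0.244))
```

Call:
servo_tool(deltas=[{"slide":[-0.03,-0.025,-0.02],"turn":[0,0,-0.087],"fingers":1},{"slide":[-0.062,-0.0503,-0.05],"turn":[0,0,-0.087],"fingers":1},{"slide":[-0.062,-0.0503,-0.09],"turn":[0,0,-0.087],"fingers":1},{"slide":[-0.062,-0.0503,-0.13],"turn":[0,0,-0.087],"fingers":1},{"slide":[-0.062,-0.0503,-0.17],"turn":[0,0,-0.087],"fingers":1},{"slide":[-0.062,-0.0503,-0.21],"turn":[0,0,-0.087],"fingers":1},{"slide":[-0.062,-0.0503,-0.245],"turn":[0,0,-0.087],"fingers":1},{"slide":[-0.062,-0.0503,-0.265],"turn":[0,0,-0.087],"fingers":1},{"slide":[-0.062,-0.0503,-0.274],"turn":[0,0,-0.087],"fingers":1},{"slide":[-0.062,-0.0503,-0.274],"turn":[0,0,-0.087],"fingers":1},{"slide":[-0.062,-0.0503,-0.274],"turn":[0,0,-0.087],"fingers":-1},{"slide":[-0.062,-0.0503,-0.274],"turn":[0,0,-0.087],"fingers":-1},{"slide":[-0.062,-0.0503,-0.274],"turn":[0,0,-0.087],"fingers":-1},{"slide":[-0.062,-0.0503,-0.274],"turn":[0,0,-0.087],"fingers":-1},{"slide":[-0.062,-0.0503,-0.274],"turn":[0,0,-0.087],"fingers":-1}])

```text
time_s: 35.17
ee_pos: [432.4, 309.9, 28.6]
ee_rot: [0.064, 0.706, 0.065, -0.703]
wrist_force: [0.4, 0.7, 6.1]
gripper_width: 0.575
```

```bash
python3 - <<'E'
from corks import *
a=pickle.load(open('w12.pkl','rb'));b=pickle.load(open('w14.pkl','rb'))
for s,c in ((a,[(170,205),(302,208),(299,0)]),(b,[(637,217),(588,320)])):
    print([onz(s,np.array(p)/1.5625,10)[:2].round(1).tolist() for p in c])
print(o['gripper_width'])
E
```

```text
35.1667 [432.4 309.9  28.6] [ 0.58  0.24  2.09 -0.    0.8   1.97] x [ 0.004  0.002 -1.   ] y [ 0.181 -0.983 -0.001] F [0.4 0.7 6.1]
[[436.1, -215.7], [524.6, -220.9], [533.8, -94.9]]
[[551.6, 188.6], [461.4, 195.3]]
0.5745423287336819
```

Call:
servo_tool(deltas=[{"slide":[0,0,0.035],"turn":[0,0,0],"fingers":-1},{"slide":[0,-0.01,0.07],"turn":[0,0,0],"fingers":-1},{"slide":[0.01,-0.04,0.08],"turn":[0,0,-0.05],"fingers":-1},{"slide":[0.018,-0.075,0.08],"turn":[0,0,-0.1],"fingers":-1},{"slide":[0.026,-0.11,0.08],"turn":[0,0,-0.15],"fingers":-1},{"slide":[0.034,-0.145,0.08],"turn":[0,0,-0.2],"fingers":-1},{"slide":[0.042,-0.18,0.08],"turn":[0,0,-0.246],"fingers":-1},{"slide":[0.05,-0.215,0.08],"turn":[0,0,-0.246],"fingers":-1},{"slide":[0.058,-0.25,0.08],"turn":[0,0,-0.246],"fingers":-1},{"slide":[0.0665,-0.2814,0.075],"turn":[0,0,-0.246],"fingers":-1},{"slide":[0.0665,-0.2814,0.055],"turn":[0,0,-0.246],"fingers":-1},{"slide":[0.0665,-0.2814,0.03],"turn":[0,0,-0.246],"fingers":-1},{"slide":[0.0665,-0.2814,0.015],"turn":[0,0,-0.246],"fingers":-1},{"slide":[0.0665,-0.2814,0.011],"turn":[0,0,-0.246],"fingers":-1},{"slide":[0.0665,-0.2814,0.011],"turn":[0,0,-0.246],"fingers":-1}])

```text
time_s: 36.42
ee_pos: [497.2, 26.9, 38.2]
ee_rot: [0.022, -0.707, 0.023, 0.707]
wrist_force: [-0.5, -0.9, -0.0]
gripper_width: 0.576
```

Call:
servo_tool(deltas=[{"slide":[0,0,0],"turn":[0,0,0],"fingers":0.45},{"slide":[0,0,0],"turn":[0,0,0],"fingers":0.45},{"slide":[0,0,0],"turn":[0,0,0],"fingers":0.45},{"slide":[0,0,0.02],"turn":[0,0,0],"fingers":0.45},{"slide":[0,0,0.05],"turn":[0,0,0],"fingers":0.45},{"slide":[0,0.02,0.09],"turn":[0,0,0],"fingers":0.45},{"slide":[0,0.05,0.12],"turn":[0,0,0],"fingers":1},{"slide":[-0.01,0.085,0.15],"turn":[0,0,0],"fingers":1},{"slide":[-0.02,0.12,0.18],"turn":[0,0,0],"fingers":1},{"slide":[-0.03,0.155,0.2],"turn":[0,0,0.1],"fingers":1},{"slide":[-0.035,0.19,0.2],"turn":[0,0,0.1],"fingers":1},{"slide":[-0.035,0.225,0.2],"turn":[0,0,0.1],"fingers":1},{"slide":[-0.035,0.26,0.2],"turn":[0,0,0.1],"fingers":1},{"slide":[-0.035,0.295,0.2],"turn":[0,0,0.1],"fingers":1},{"slide":[-0.035,0.33,0.2],"turn":[0,0,0.1],"fingers":1},{"slide":[-0.035,0.36,0.2],"turn":[0,0,0.1],"fingers":1},{"slide":[-0.035,0.36,0.2],"turn":[0,0,0.1],"fingers":1},{"slide":[-0.035,0.36,0.2],"turn":[0,0,0.1],"fingers":1}])

```text
time_s: 37.92
ee_pos: [461.4, 388.7, 237.0]
ee_rot: [-0.014, -0.707, -0.013, 0.707]
wrist_force: [-0.2, 0.0, 0.5]
gripper_width: 1.001
```

```bash
python3 - <<'E'
from corks import *
s=snap('wrist');corks(s);colcorks(s); pickle.dump(s,open('w15.pkl','wb'))
print(optics.snapshot('side')and [(np.round(r['pixel']),round(r['p'],2)) for r in optics.find_in('side','cork1')])
E
```

```text
37.9167 [461.4 388.7 237. ] [ 0.66  0.14  1.78 -0.    1.23  2.19] x [-0.    -0.001 -1.   ] y [ 0.039 -0.999  0.001] F [-0.2  0.   0.5]
0.82 3833 px [228. 172.] rgb [153. 113.  80.] ctr@20 [446.5 420.1]
[314.  44.] [253, 0, 126, 96, 8122] at [572. 342.] (array([5.65690e+02, 3.65889e+02, 2.69000e-01]), np.float64(0.514))
[481. 124.] [443, 75, 69, 96, 5564] at [505. 171.] (array([ 5.01785e+02,  1.66785e+02, -8.80000e-02]), np.float64(0.857))
[228. 174.] [202, 137, 52, 74, 3688] at [445. 420.] (array([4.45500e+02, 4.18424e+02, 5.00000e-03]), np.float64(0.925))
[496. 262.] [474, 237, 38, 45, 947] at [355. 120.] (array([336.586,  85.331,   0.927]), np.float64(0.693))
[(array([327., 159.]), 0.88), (array([326., 177.]), 0.83), (array([157., 327.]), 0.8), (array([348., 145.]), 0.67), (array([259., 168.]), 0.67), (array([374., 167.]), 0.63), (array([249., 226.]), 0.62)]
```

Call:
servo_tool(deltas=[{"slide":[-0.01,0.02,-0.03],"turn":[0,0,-0.03],"fingers":1},{"slide":[-0.0155,0.032,-0.07],"turn":[0,0,-0.03],"fingers":1},{"slide":[-0.0155,0.032,-0.11],"turn":[0,0,-0.03],"fingers":1},{"slide":[-0.0155,0.032,-0.15],"turn":[0,0,-0.03],"fingers":1},{"slide":[-0.0155,0.032,-0.185],"turn":[0,0,-0.03],"fingers":1},{"slide":[-0.0155,0.032,-0.205],"turn":[0,0,-0.03],"fingers":1},{"slide":[-0.0155,0.032,-0.211],"turn":[0,0,-0.03],"fingers":1},{"slide":[-0.0155,0.032,-0.211],"turn":[0,0,-0.03],"fingers":1},{"slide":[-0.0155,0.032,-0.211],"turn":[0,0,-0.03],"fingers":-1},{"slide":[-0.0155,0.032,-0.211],"turn":[0,0,-0.03],"fingers":-1},{"slide":[-0.0155,0.032,-0.211],"turn":[0,0,-0.03],"fingers":-1},{"slide":[-0.0155,0.032,-0.211],"turn":[0,0,-0.03],"fingers":-1},{"slide":[-0.0155,0.032,-0.211],"turn":[0,0,-0.03],"fingers":-1}])

```text
time_s: 39.2
ee_pos: [448.4, 420.9, 29.2]
ee_rot: [0.001, 0.709, 0.003, -0.706]
wrist_force: [-0.7, -0.5, 7.2]
gripper_width: 0.575
```

Call:
servo_tool(deltas=[{"slide":[0,0,0.035],"turn":[0,0,0],"fingers":-1},{"slide":[0,-0.01,0.07],"turn":[0,0,0],"fingers":-1},{"slide":[0.01,-0.04,0.08],"turn":[0,0,-0.03],"fingers":-1},{"slide":[0.015,-0.075,0.08],"turn":[0,0,-0.07],"fingers":-1},{"slide":[0.02,-0.11,0.08],"turn":[0,0,-0.07],"fingers":-1},{"slide":[0.03,-0.145,0.08],"turn":[0,0,-0.07],"fingers":-1},{"slide":[0.035,-0.18,0.08],"turn":[0,0,-0.07],"fingers":-1},{"slide":[0.04,-0.215,0.08],"turn":[0,0,-0.07],"fingers":-1},{"slide":[0.05,-0.25,0.08],"turn":[0,0,-0.07],"fingers":-1},{"slide":[0.055,-0.285,0.08],"turn":[0,0,-0.07],"fingers":-1},{"slide":[0.0555,-0.312,0.075],"turn":[0,0,-0.07],"fingers":-1},{"slide":[0.0555,-0.312,0.055],"turn":[0,0,-0.07],"fingers":-1},{"slide":[0.0555,-0.312,0.03],"turn":[0,0,-0.07],"fingers":-1},{"slide":[0.0555,-0.312,0.015],"turn":[0,0,-0.07],"fingers":-1},{"slide":[0.0555,-0.312,0.011],"turn":[0,0,-0.07],"fingers":-1},{"slide":[0.0555,-0.312,0.011],"turn":[0,0,-0.07],"fingers":-1}])

```text
time_s: 40.53
ee_pos: [502.4, 107.0, 38.6]
ee_rot: [-0.022, 0.707, -0.023, -0.707]
wrist_force: [-1.6, -1.6, 5.9]
gripper_width: 0.576
```

Call:
servo_tool(deltas=[{"slide":[0,0,0],"turn":[0,0,0],"fingers":0.45},{"slide":[0,0,0],"turn":[0,0,0],"fingers":0.45},{"slide":[0,0,0],"turn":[0,0,0],"fingers":0.45},{"slide":[0,0,0.02],"turn":[0,0,0],"fingers":0.45},{"slide":[0,0,0.05],"turn":[0,0,0],"fingers":0.45},{"slide":[0,-0.02,0.09],"turn":[0,0,0],"fingers":0.45},{"slide":[0,-0.05,0.12],"turn":[0,0,0],"fingers":1},{"slide":[0,-0.085,0.15],"turn":[0,0,0],"fingers":1},{"slide":[-0.01,-0.12,0.18],"turn":[0,0,0],"fingers":1},{"slide":[-0.01,-0.155,0.21],"turn":[0,0,0.1],"fingers":1},{"slide":[-0.02,-0.19,0.22],"turn":[0,0,0.2],"fingers":1},{"slide":[-0.02,-0.225,0.22],"turn":[0,0,0.3],"fingers":1},{"slide":[-0.03,-0.26,0.22],"turn":[0,0,0.4],"fingers":1},{"slide":[-0.03,-0.295,0.22],"turn":[0,0,0.5],"fingers":1},{"slide":[-0.03,-0.33,0.22],"turn":[0,0,0.6],"fingers":1},{"slide":[-0.03,-0.365,0.22],"turn":[0,0,0.7],"fingers":1},{"slide":[-0.03,-0.4,0.22],"turn":[0,0,0.8],"fingers":1},{"slide":[-0.03,-0.43,0.22],"turn":[0,0,0.9],"fingers":1},{"slide":[-0.03,-0.43,0.22],"turn":[0,0,1.0],"fingers":1},{"slide":[-0.03,-0.43,0.22],"turn":[0,0,1.1],"fingers":1}])

```text
time_s: 42.2
ee_pos: [471.6, -324.6, 257.0]
ee_rot: [0.351, 0.614, 0.351, -0.614]
wrist_force: [-0.1, 0.2, -0.2]
gripper_width: 1.0
```

```bash
python3 - <<'E'
from corks import *
s=snap('wrist');corks(s);colcorks(s); pickle.dump(s,open('w16.pkl','wb'))
im=cv2.cvtColor(s['pixels'],cv2.COLOR_RGB2BGR); cv2.imwrite('pics/w16.png',cv2.resize(im,(800,600)))
E
```

```text
42.2 [ 471.6 -324.6  257. ] [-0.65  0.07  1.82  0.    1.25 -0.11] x [ 0.001 -0.    -1.   ] y [ 0.861 -0.508  0.001] F [-0.1  0.2 -0.2]
0.94 3592 px [211. 166.] rgb [157. 116.  82.] ctr@20 [ 420.6 -308.2]
0.9 3374 px [304. 220.] rgb [151. 113.  80.] ctr@20 [ 477.7 -414.2]
0.57 3004 px [345. 321.] rgb [36. 61. 38.] ctr@20 [ 457.  -558.6]
0.57 3198 px [209. 313.] rgb [ 31.  50. 100.] ctr@20 [ 317.5 -463.3]
[192.  32.] [130, 0, 121, 82, 6300] at [ 477. -186.] (array([ 4.78273e+02, -1.91602e+02, -8.90000e-02]), np.float64(0.762))
[211. 167.] [175, 140, 72, 56, 3512] at [ 420. -310.] (array([ 422.223, -309.899,   -0.489]), np.float64(0.925))
[303. 221.] [270, 194, 66, 55, 3360] at [ 475. -415.] (array([ 473.756, -413.492,   -0.481]), np.float64(0.931))
[385. 229.] [351, 201, 68, 59, 2688] at [ 552. -471.] (array([ 552.455, -473.268,   -1.136]), np.float64(0.711))
[479. 280.] [428, 241, 84, 72, 3465] at [ 622. -590.] (array([ 6.28735e+02, -5.94141e+02, -2.66000e-01]), np.float64(0.789))
```

View pics/w16.png

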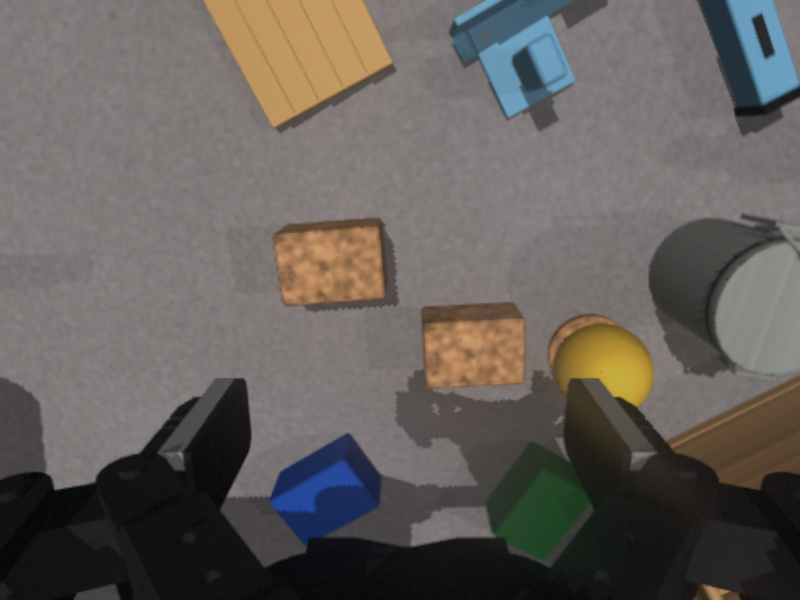

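```bash
python3 - <<'E'
from corks import *
s=pickle.load(open('w16.pkl','rb'))
for n,c in {'C':[(276,236),(383,228),(385,297),(285,305)],'D':[(423,324),(524,319),(524,382),(428,387)]}.items():
    q=np.array([onz(s,np.array(p)/1.5625,40)[:2] for p in c]);print(n,q.mean(0).round(1),'long dir',np.degrees(np.arctan2(*(q[1]-q[0]+q[2]-q[3])[::-1])).round(1),[np.linalg.norm(q[i]-q[i-1]).round(1) for i in range(4)])
E
```

```text
42.3 [ 471.8 -323.1  257. ] [-0.64  0.07  1.82  0.    1.25 -0.11] x [ 0.001 -0.    -1.   ] y [ 0.86 -0.51  0.  ] F [-1.2  0.7 -0.2]
C [ 423.9 -311.4] long dir -26.0 [np.float64(46.8), np.float64(69.2), np.float64(46.3), np.float64(67.2)]
D [ 475.1 -412.5] long dir -27.4 [np.float64(47.0), np.float64(68.1), np.float64(46.7), np.float64(67.1)]
```

Call:
servo_tool(deltas=[{"slide":[-0.01,0.002,0],"turn":[0,0,0.12],"fingers":1},{"slide":[-0.02,0.004,0],"turn":[0,0,0.24],"fingers":1},{"slide":[-0.03,0.006,0],"turn":[0,0,0.36],"fingers":1},{"slide":[-0.04,0.01,0],"turn":[0,0,0.48],"fingers":1},{"slide":[-0.0485,0.0117,-0.02],"turn":[0,0,0.6],"fingers":1},{"slide":[-0.0485,0.0117,-0.04],"turn":[0,0,0.72],"fingers":1},{"slide":[-0.0485,0.0117,-0.06],"turn":[0,0,0.84],"fingers":1},{"slide":[-0.0485,0.0117,-0.08],"turn":[0,0,0.96],"fingers":1},{"slide":[-0.0485,0.0117,-0.1],"turn":[0,0,1.08],"fingers":1},{"slide":[-0.0485,0.0117,-0.12],"turn":[0,0,1.2],"fingers":1},{"slide":[-0.0485,0.0117,-0.13],"turn":[0,0,1.32],"fingers":1},{"slide":[-0.0485,0.0117,-0.14],"turn":[0,0,1.44],"fingers":1},{"slide":[-0.0485,0.0117,-0.15],"turn":[0,0,1.56],"fingers":1},{"slide":[-0.0485,0.0117,-0.16],"turn":[0,0,1.635],"fingers":1},{"slide":[-0.0485,0.0117,-0.19],"turn":[0,0,1.635],"fingers":1},{"slide":[-0.0485,0.0117,-0.22],"turn":[0,0,1.635],"fingers":1},{"slide":[-0.0485,0.0117,-0.231],"turn":[0,0,1.635],"fingers":1},{"slide":[-0.0485,0.0117,-0.231],"turn":[0,0,1.635],"fingers":1}])

```text
time_s: 43.8
ee_pos: [421.0, -308.5, 23.1]
ee_rot: [0.685, 0.167, 0.69, -0.164]
wrist_force: [-0.3, 0.2, 0.8]
gripper_width: 1.002
```

Call:
servo_tool(deltas=[{"slide":[0,0,0],"turn":[0,0,0],"fingers":-1},{"slide":[0,0,0],"turn":[0,0,0],"fingers":-1},{"slide":[0,0,0],"turn":[0,0,0],"fingers":-1},{"slide":[0,0,0],"turn":[0,0,0],"fingers":-1},{"slide":[0,0,0],"turn":[0,0,0],"fingers":-1}])

```text
time_s: 44.22
ee_pos: [425.2, -312.4, 28.6]
ee_rot: [0.689, 0.165, 0.686, -0.165]
wrist_force: [-0.2, -0.9, 6.2]
gripper_width: 0.57
```

Call:
servo_tool(deltas=[{"slide":[0,0,0.035],"turn":[0,0,0],"fingers":-1},{"slide":[0,0.01,0.07],"turn":[0,0,0],"fingers":-1},{"slide":[0.01,0.04,0.08],"turn":[0,0,0.1],"fingers":-1},{"slide":[0.02,0.075,0.08],"turn":[0,0,0.2],"fingers":-1},{"slide":[0.03,0.11,0.08],"turn":[0,0,0.3],"fingers":-1},{"slide":[0.04,0.145,0.08],"turn":[0,0,0.407],"fingers":-1},{"slide":[0.05,0.18,0.08],"turn":[0,0,0.407],"fingers":-1},{"slide":[0.06,0.215,0.08],"turn":[0,0,0.407],"fingers":-1},{"slide":[0.065,0.245,0.08],"turn":[0,0,0.407],"fingers":-1},{"slide":[0.0685,0.2585,0.075],"turn":[0,0,0.407],"fingers":-1},{"slide":[0.0685,0.2585,0.055],"turn":[0,0,0.407],"fingers":-1},{"slide":[0.0685,0.2585,0.03],"turn":[0,0,0.407],"fingers":-1},{"slide":[0.0685,0.2585,0.015],"turn":[0,0,0.407],"fingers":-1},{"slide":[0.0685,0.2585,0.011],"turn":[0,0,0.407],"fingers":-1},{"slide":[0.0685,0.2585,0.011],"turn":[0,0,0.407],"fingers":-1}])

```text
time_s: 45.47
ee_pos: [492.0, -52.2, 38.1]
ee_rot: [0.706, 0.023, 0.707, -0.022]
wrist_force: [-2.2, 0.1, 1.5]
gripper_width: 0.576
```

Call:
servo_tool(deltas=[{"slide":[0,0,0],"turn":[0,0,0],"fingers":0.45},{"slide":[0,0,0],"turn":[0,0,0],"fingers":0.45},{"slide":[0,0,0],"turn":[0,0,0],"fingers":0.45},{"slide":[0,0,0.02],"turn":[0,0,0],"fingers":0.45},{"slide":[0,0,0.05],"turn":[0,0,0],"fingers":0.45},{"slide":[0,-0.02,0.09],"turn":[0,0,0],"fingers":0.45},{"slide":[0,-0.05,0.12],"turn":[0,0,0],"fingers":1},{"slide":[0,-0.085,0.15],"turn":[0,0,0],"fingers":1},{"slide":[0,-0.12,0.18],"turn":[0,0,-0.1],"fingers":1},{"slide":[0,-0.155,0.19],"turn":[0,0,-0.2],"fingers":1},{"slide":[0,-0.19,0.19],"turn":[0,0,-0.3],"fingers":1},{"slide":[0,-0.225,0.19],"turn":[0,0,-0.407],"fingers":1},{"slide":[-0.005,-0.26,0.19],"turn":[0,0,-0.407],"fingers":1},{"slide":[-0.01,-0.295,0.19],"turn":[0,0,-0.407],"fingers":1},{"slide":[-0.012,-0.33,0.19],"turn":[0,0,-0.407],"fingers":1},{"slide":[-0.012,-0.35,0.19],"turn":[0,0,-0.407],"fingers":1},{"slide":[-0.012,-0.35,0.19],"turn":[0,0,-0.407],"fingers":1},{"slide":[-0.012,-0.35,0.19],"turn":[0,0,-0.407],"fingers":1}])

```text
time_s: 46.97
ee_pos: [479.5, -403.4, 226.9]
ee_rot: [0.687, 0.166, 0.688, -0.165]
wrist_force: [0.6, -0.2, -0.0]
gripper_width: 1.0
```

```bash
python3 - <<'E'
from corks import *
s=snap('wrist');corks(s);colcorks(s); pickle.dump(s,open('w17.pkl','wb'))
E
```

```text
46.9667 [ 479.5 -403.4  226.9] [-0.74  0.19  1.74  0.    1.22 -1.84] x [ 0.     0.002 -1.   ] y [0.456 0.89  0.002] F [ 0.6 -0.2 -0. ]
0.97 4100 px [249. 160.] rgb [168. 125.  88.] ctr@20 [ 474.5 -413.1]
0.88 5452 px [120.  36.] rgb [ 40.  70. 144.] ctr@20 [ 320.7 -463.1]
0.81 4560 px [117. 206.] rgb [33. 72. 39.] ctr@20 [ 454.9 -555.3]
0.34 8214 px [468.  49.] rgb [194. 153.  97.] ctr@20 [ 473.2 -188.7]
[469.  52.] [418, 0, 94, 115, 8205] at [ 477. -188.] (array([ 4.74508e+02, -1.88857e+02, -2.64000e-01]), np.float64(0.848))
[249. 161.] [222, 123, 54, 77, 4033] at [ 475. -414.] (array([ 4.74159e+02, -4.12694e+02, -4.69000e-01]), np.float64(0.939))
[231. 248.] [198, 211, 66, 74, 3768] at [ 550. -474.] (array([ 5.50158e+02, -4.72988e+02, -2.62000e-01]), np.float64(0.774))
[169. 328.] [141, 286, 59, 76, 2361] at [ 606. -586.] (array([ 6.08049e+02, -5.80441e+02, -5.50000e-01]), np.float64(0.593))
```

Call:
servo_tool(deltas=[{"slide":[-0.0055,-0.0102,-0.03],"turn":[0,0,0],"fingers":1},{"slide":[-0.0055,-0.0102,-0.07],"turn":[0,0,0],"fingers":1},{"slide":[-0.0055,-0.0102,-0.11],"turn":[0,0,0],"fingers":1},{"slide":[-0.0055,-0.0102,-0.15],"turn":[0,0,0],"fingers":1},{"slide":[-0.0055,-0.0102,-0.18],"turn":[0,0,0],"fingers":1},{"slide":[-0.0055,-0.0102,-0.197],"turn":[0,0,0],"fingers":1},{"slide":[-0.0055,-0.0102,-0.201],"turn":[0,0,0],"fingers":1},{"slide":[-0.0055,-0.0102,-0.201],"turn":[0,0,0],"fingers":1},{"slide":[-0.0055,-0.0102,-0.201],"turn":[0,0,0],"fingers":-1},{"slide":[-0.0055,-0.0102,-0.201],"turn":[0,0,0],"fingers":-1},{"slide":[-0.0055,-0.0102,-0.201],"turn":[0,0,0],"fingers":-1},{"slide":[-0.0055,-0.0102,-0.201],"turn":[0,0,0],"fingers":-1},{"slide":[-0.0055,-0.0102,-0.201],"turn":[0,0,0],"fingers":-1}])

```text
time_s: 48.15
ee_pos: [476.2, -414.1, 29.1]
ee_rot: [0.689, 0.164, 0.686, -0.165]
wrist_force: [0.6, 1.2, 6.7]
gripper_width: 0.573
```

Call:
servo_tool(deltas=[{"slide":[0,0,0.035],"turn":[0,0,0],"fingers":-1},{"slide":[0,0.01,0.07],"turn":[0,0,0],"fingers":-1},{"slide":[0.002,0.04,0.08],"turn":[0,0,0.1],"fingers":-1},{"slide":[0.004,0.075,0.08],"turn":[0,0,0.2],"fingers":-1},{"slide":[0.006,0.11,0.08],"turn":[0,0,0.3],"fingers":-1},{"slide":[0.008,0.145,0.08],"turn":[0,0,0.407],"fingers":-1},{"slide":[0.01,0.18,0.08],"turn":[0,0,0.407],"fingers":-1},{"slide":[0.011,0.215,0.08],"turn":[0,0,0.407],"fingers":-1},{"slide":[0.012,0.25,0.08],"turn":[0,0,0.407],"fingers":-1},{"slide":[0.0125,0.28,0.08],"turn":[0,0,0.407],"fingers":-1},{"slide":[0.0125,0.28,0.055],"turn":[0,0,0.407],"fingers":-1},{"slide":[0.0125,0.28,0.03],"turn":[0,0,0.407],"fingers":-1},{"slide":[0.0125,0.28,0.015],"turn":[0,0,0.407],"fingers":-1},{"slide":[0.0125,0.28,0.011],"turn":[0,0,0.407],"fingers":-1},{"slide":[0.0125,0.28,0.011],"turn":[0,0,0.407],"fingers":-1}])

```text
time_s: 49.4
ee_pos: [487.0, -132.4, 38.3]
ee_rot: [0.707, 0.023, 0.707, -0.022]
wrist_force: [-0.4, 0.7, 2.4]
gripper_width: 0.576
```

Call:
servo_tool(deltas=[{"slide":[0,0,0],"turn":[0,0,0],"fingers":0.45},{"slide":[0,0,0],"turn":[0,0,0],"fingers":0.45},{"slide":[0,0,0],"turn":[0,0,0],"fingers":0.45},{"slide":[0,0,0.02],"turn":[0,0,0],"fingers":0.45},{"slide":[0,0,0.05],"turn":[0,0,0],"fingers":0.45},{"slide":[0,0,0.09],"turn":[0,0,0],"fingers":0.45},{"slide":[0,0.01,0.12],"turn":[0,0,-0.1],"fingers":0.45},{"slide":[0,0.02,0.15],"turn":[0,0,-0.2],"fingers":0.45},{"slide":[0,0.03,0.18],"turn":[0,0,-0.3],"fingers":0.45},{"slide":[0,0.05,0.21],"turn":[0,0,-0.4],"fingers":0.45},{"slide":[0,0.07,0.24],"turn":[0,0,-0.5],"fingers":0.45},{"slide":[0,0.09,0.27],"turn":[0,0,-0.6],"fingers":0.45},{"slide":[0,0.1,0.3],"turn":[0,0,-0.7],"fingers":0.45},{"slide":[0,0.1,0.32],"turn":[0,0,-0.82],"fingers":0.45},{"slide":[0,0.08,0.32],"turn":[0,0,-0.94],"fingers":0.45},{"slide":[0,0.06,0.32],"turn":[0,0,-1.06],"fingers":0.45},{"slide":[0,0.04,0.32],"turn":[0,0,-1.18],"fingers":0.45},{"slide":[0,0.02,0.32],"turn":[0,0,-1.3],"fingers":0.45},{"slide":[0,0,0.32],"turn":[0,0,-1.42],"fingers":0.45},{"slide":[0,0,0.32],"turn":[0,0,-1.55],"fingers":0.45}])

```text
time_s: 51.07
ee_pos: [486.7, -135.7, 357.2]
ee_rot: [-0.489, -0.511, -0.487, 0.512]
wrist_force: [-0.6, -0.3, 0.6]
gripper_width: 0.725
```

```bash
python3 - <<'E'
from corks import *
s=snap('wrist');corks(s); pickle.dump(s,open('w18.pkl','wb'))
im=cv2.cvtColor(s['pixels'],cv2.COLOR_RGB2BGR); cv2.imwrite('pics/w18.png',cv2.resize(im,(800,600)))
print([(np.round(r['pixel']),round(r['p'],2),onz(s,r['pixel'],42).round(1)) for r in optics.find_in('wrist','board_pull')])
E
```

```text
51.0667 [ 486.7 -135.7  357.2] [-0.32 -0.11  1.81 -0.    1.44 -0.27] x [ 0.001 -0.002 -1.   ] y [ 0.999 -0.047  0.001] F [-0.6 -0.3  0.6]
0.84 2336 px [261. 138.] rgb [161. 119.  82.] ctr@20 [ 489.2 -133.9]
0.81 215 px [184. 332.] rgb [25. 37. 68.] ctr@20 [ 351.4 -439.6]
0.63 1853 px [264.  14.] rgb [148. 109.  75.] ctr@20 [499.   19.2]
[(array([254., 104.]), 0.94, array([482.1, -86.9,  42. ]))]
```

View pics/w18.png

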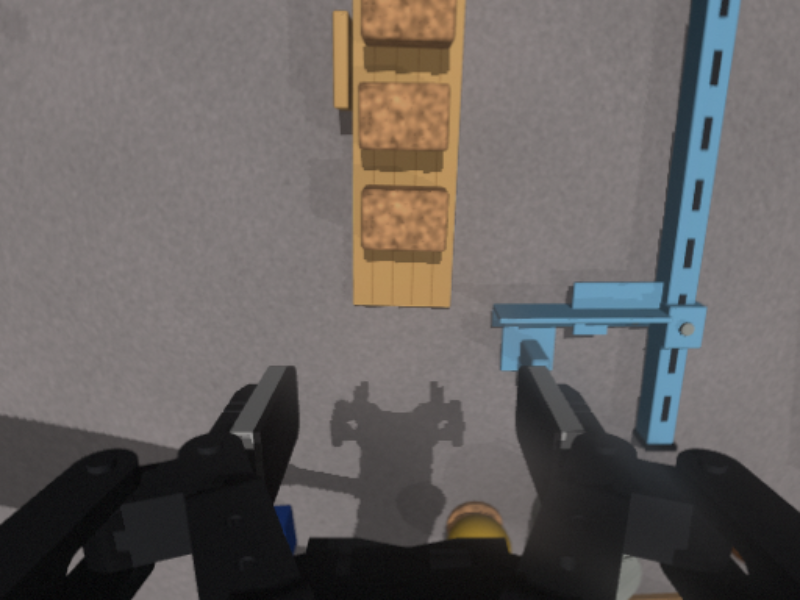

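```bash
python3 - <<'E'
from h import *
import pickle; s=pickle.load(open('w18.pkl','rb'))
def P(n,px,z): q=onz(s,np.array(px)/1.5625,z);print(n,q[:2].round(1),rk(q).round(1))
P('pull',(334,12),42);P('pull',(348,12),42);P('pull',(335,108),42);P('pull',(349,108),42);P('mid',(341,60),42)
P('board',(354,305),10);P('board',(451,306),10);P('face top',(495,307),42);P('facebot',(495,305),0)
E
```

```text
pull [440.8  24.2] [-239.8   27.3]
pull [451.2  23.7] [-229.4   27.2]
pull [436.  -43.6] [-242.2  -40.6]
pull [446.9 -44.2] [-231.3  -40.7]
mid [443.4  -9.2] [-236.   -6.]
board [ 435.2 -215.1] [-236.6 -212. ]
board [ 524.7 -220.3] [-147.  -213.9]
face top [ 560.3 -212.4] [-111.7 -204.7]
facebot [ 567.  -224.5] [-104.6 -216.5]
```

Call:
servo_tool(deltas=[{"slide":[-0.01,0.01,0],"turn":[0,0,-0.12],"fingers":-0.15},{"slide":[-0.02,0.03,0],"turn":[0,0,-0.24],"fingers":-0.15},{"slide":[-0.03,0.05,0],"turn":[0,0,-0.36],"fingers":-0.15},{"slide":[-0.04,0.07,0],"turn":[0,0,-0.48],"fingers":-0.15},{"slide":[-0.05,0.09,-0.02],"turn":[0,0,-0.6],"fingers":-0.15},{"slide":[-0.06,0.11,-0.04],"turn":[0,0,-0.72],"fingers":-0.15},{"slide":[-0.07,0.12,-0.06],"turn":[0,0,-0.84],"fingers":-0.15},{"slide":[-0.081,0.125,-0.09],"turn":[0,0,-0.96],"fingers":-0.15},{"slide":[-0.081,0.125,-0.12],"turn":[0,0,-1.08],"fingers":-0.15},{"slide":[-0.081,0.125,-0.15],"turn":[0,0,-1.2],"fingers":-0.15},{"slide":[-0.081,0.125,-0.18],"turn":[0,0,-1.32],"fingers":-0.15},{"slide":[-0.081,0.125,-0.21],"turn":[0,0,-1.44],"fingers":-0.15},{"slide":[-0.081,0.125,-0.24],"turn":[0,0,-1.56],"fingers":-0.15},{"slide":[-0.081,0.125,-0.26],"turn":[0,0,-1.593],"fingers":-0.15},{"slide":[-0.081,0.125,-0.29],"turn":[0,0,-1.593],"fingers":-0.15},{"slide":[-0.081,0.125,-0.315],"turn":[0,0,-1.593],"fingers":-0.15},{"slide":[-0.081,0.125,-0.327],"turn":[0,0,-1.593],"fingers":-0.15},{"slide":[-0.081,0.125,-0.327],"turn":[0,0,-1.593],"fingers":-0.15},{"slide":[-0.081,0.125,-0.327],"turn":[0,0,-1.593],"fingers":-0.15}])

```text
time_s: 52.8
ee_pos: [405.4, -7.2, 29.9]
ee_rot: [0.02, -0.706, 0.02, 0.707]
wrist_force: [0.3, 0.1, 0.9]
gripper_width: 0.427
```

```bash
python3 st.py
```

```text
52.8 [405.4  -7.2  29.9] [-0.08  0.02  2.35 -0.    0.78  1.55] x [-0.002 -0.001 -1.   ] y [-0.057 -0.998  0.001] F [0.3 0.1 0.9]
```

Call:
servo_tool(deltas=[{"slide":[0.008,0,0],"turn":[0,0,0],"fingers":-0.15},{"slide":[0.014,0,0],"turn":[0,0,0],"fingers":-0.15},{"slide":[0.018,0,0],"turn":[0,0,0],"fingers":-0.15},{"slide":[0.022,0,0],"turn":[0,0,0],"fingers":-0.15},{"slide":[0.027,0,0],"turn":[0,0,0.002],"fingers":-0.15},{"slide":[0.033,0,0],"turn":[0,0,0.004],"fingers":-0.15},{"slide":[0.039,0,0],"turn":[0,0,0.006],"fingers":-0.15},{"slide":[0.046,0,0],"turn":[0,0,0.008],"fingers":-0.15},{"slide":[0.053,0,0],"turn":[0,0,0.011],"fingers":-0.15},{"slide":[0.06,-0.0005,0],"turn":[0,0,0.014],"fingers":-0.15},{"slide":[0.067,-0.0005,0],"turn":[0,0,0.017],"fingers":-0.15},{"slide":[0.074,-0.001,0],"turn":[0,0,0.02],"fingers":-0.15},{"slide":[0.081,-0.001,0],"turn":[0,0,0.023],"fingers":-0.15},{"slide":[0.088,-0.001,0],"turn":[0,0,0.026],"fingers":-0.15},{"slide":[0.095,-0.001,0],"turn":[0,0,0.029],"fingers":-0.15},{"slide":[0.101,-0.001,0],"turn":[0,0,0.029],"fingers":-0.15},{"slide":[0.106,-0.001,0],"turn":[0,0,0.029],"fingers":-0.15},{"slide":[0.109,-0.001,0],"turn":[0,0,0.029],"fingers":-0.15},{"slide":[0.11,-0.001,0],"turn":[0,0,0.029],"fingers":-0.15}])

```text
time_s: 54.38
ee_pos: [516.2, -8.7, 30.4]
ee_rot: [0.011, -0.707, 0.011, 0.707]
wrist_force: [-5.2, -0.0, 4.7]
gripper_width: 0.428
```

```bash
python3 - <<'E'
from corks import *
s=snap('side');pickle.dump(s,open('s19.pkl','wb'));c=snap('scene');pickle.dump(c,open('c19.pkl','wb'));
S=lambda s:cv2.cvtColor(s['pixels'],cv2.COLOR_RGB2BGR)
a=cv2.resize(S(s)[130:300,110:320],None,fx=2.5,fy=2.5)
b=cv2.resize(S(c)[140:290,170:400],None,fx=2.3,fy=2.3)
for im,ss,off,f in ((a,s,(110,130),2.5),(b,c,(170,140),2.3)):
    # expected board outline for origin x_r=-97
    p=proj(ss,[[*wd(-97+i,j),10] for i,j in [(-45,-206),(45,-206),(45,206),(-45,206)]])
    cv2.polylines(im,[np.int32((p-off)*f)],True,(0,0,255),1)
b=cv2.resize(b,(525,int(b.shape[0]*525/b.shape[1]))); cv2.imwrite('pics/v19.png',cv2.resize(np.vstack([a,b]),None,fx=.75,fy=.75,interpolation=cv2.INTER_AREA))
w=snap('wrist');corks(w);pickle.dump(w,open('w19.pkl','wb'))
E
```

```text
54.3833 [516.2  -8.7  30.4] [-0.06  0.21  2.12 -0.    0.81  1.54] x [-0.001 -0.001 -1.   ] y [-0.031 -1.     0.001] F [-5.2 -0.   4.7]
0.95 4607 px [ 12. 119.] rgb [73. 53. 36.] ctr@20 [578.7  85.3]
0.88 36762 px [387.  99.] rgb [177. 130.  88.] ctr@20 [581.4 -59.6]
0.78 36154 px [137.  95.] rgb [176. 129.  88.] ctr@20 [586.1  35.1]
```

View pics/v19.png

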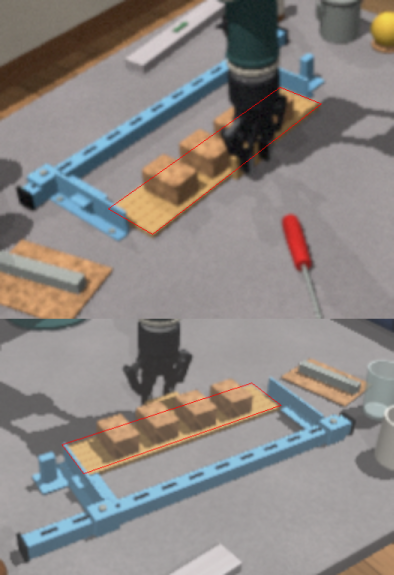

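Call:
servo_tool(deltas=[{"slide":[0.003,0,0],"turn":[0,0,0],"fingers":-0.15},{"slide":[0.008,0,0],"turn":[0,0,0],"fingers":-0.15},{"slide":[0.014,-0.0005,0],"turn":[0,0,0],"fingers":-0.15},{"slide":[0.02,-0.0005,0],"turn":[0,0,0],"fingers":-0.15},{"slide":[0.026,-0.001,0],"turn":[0,0,0],"fingers":-0.15},{"slide":[0.032,-0.001,0],"turn":[0,0,0],"fingers":-0.15},{"slide":[0.038,-0.0015,0],"turn":[0,0,0],"fingers":-0.15},{"slide":[0.044,-0.0015,0],"turn":[0,0,0],"fingers":-0.15},{"slide":[0.05,-0.002,0],"turn":[0,0,0],"fingers":-0.15},{"slide":[0.056,-0.002,0],"turn":[0,0,0],"fingers":-0.15},{"slide":[0.062,-0.002,0],"turn":[0,0,0],"fingers":-0.15},{"slide":[0.068,-0.0025,0],"turn":[0,0,0],"fingers":-0.15},{"slide":[0.074,-0.0025,0],"turn":[0,0,0],"fingers":-0.15},{"slide":[0.079,-0.003,0],"turn":[0,0,0],"fingers":-0.15},{"slide":[0.083,-0.003,0],"turn":[0,0,0],"fingers":-0.15},{"slide":[0.087,-0.003,0],"turn":[0,0,0],"fingers":-0.15},{"slide":[0.09,-0.003,0],"turn":[0,0,0],"fingers":-0.15},{"slide":[0.092,-0.003,0],"turn":[0,0,0],"fingers":-0.15},{"slide":[0.092,-0.003,0],"turn":[0,0,0],"fingers":-0.15}])

```text
time_s: 56.17
ee_pos: [608.7, -11.7, 30.4]
ee_rot: [-0.011, 0.707, -0.011, -0.707]
wrist_force: [-1.2, -0.8, -1.7]
gripper_width: 0.427
```

Call:
servo_tool(deltas=[{"slide":[0.001,0,0],"turn":[0,0,0],"fingers":-0.15},{"slide":[0.002,0,0],"turn":[0,0,0],"fingers":-0.15},{"slide":[0.003,0,0],"turn":[0,0,0],"fingers":-0.15},{"slide":[0.003,0,0],"turn":[0,0,0],"fingers":-0.15}])

```text
time_s: 56.5
ee_pos: [609.2, -11.5, 30.5]
ee_rot: [0.011, -0.706, 0.011, 0.708]
wrist_force: [-8.3, 0.7, 5.0]
gripper_width: 0.428
```

Call:
servo_tool(deltas=[{"slide":[0.001,0,0],"turn":[0,0,0],"fingers":-0.15},{"slide":[0.002,0,0],"turn":[0,0,0],"fingers":-0.15},{"slide":[0.002,0,0],"turn":[0,0,0],"fingers":-0.15},{"slide":[0.002,0,0],"turn":[0,0,0],"fingers":-0.15}])

```text
time_s: 56.83
ee_pos: [610.0, -11.2, 30.5]
ee_rot: [0.011, -0.705, 0.011, 0.709]
wrist_force: [-12.1, 1.7, 8.9]
gripper_width: 0.425
```

Call:
servo_tool(deltas=[{"slide":[-0.015,0,0],"turn":[0,0,0],"fingers":-0.15},{"slide":[-0.04,0,0],"turn":[0,0,0],"fingers":-0.15},{"slide":[-0.06,0,0.02],"turn":[0,0,0],"fingers":-0.15},{"slide":[-0.06,0,0.06],"turn":[0,0,0],"fingers":-0.15},{"slide":[-0.06,0,0.1],"turn":[0,0,0],"fingers":-0.15},{"slide":[-0.06,0,0.14],"turn":[0,0,0],"fingers":-0.15},{"slide":[-0.04,0,0.18],"turn":[0,0,0],"fingers":-0.15},{"slide":[-0.02,0,0.22],"turn":[0,0,0],"fingers":-0.15},{"slide":[0,0,0.26],"turn":[0,0,0],"fingers":-0.15},{"slide":[0.01,0,0.3],"turn":[0,0,0],"fingers":-0.15},{"slide":[0.01,0,0.34],"turn":[0,0,0],"fingers":-0.15},{"slide":[0.01,0,0.38],"turn":[0,0,0],"fingers":-0.15},{"slide":[0.01,0,0.38],"turn":[0,0,0],"fingers":-0.15},{"slide":[0.01,0,0.38],"turn":[0,0,0],"fingers":-0.15}])

```text
time_s: 58.0
ee_pos: [625.6, -11.8, 417.1]
ee_rot: [-0.01, 0.712, -0.012, -0.702]
wrist_force: [0.9, -0.7, -0.7]
gripper_width: 0.42
```

```bash
python3 - <<'E'
from corks import *
w=snap('wrist');corks(w);pickle.dump(w,open('w20.pkl','wb'))
im=cv2.cvtColor(w['pixels'],cv2.COLOR_RGB2BGR)
im=cv2.resize(im,(800,600))
cv2.imwrite('pics/w20.png',im)
for cam in('scene','side'):
    s=snap(cam)
    for n,(t,z) in {'tumbler':('tumbler',47),'canister':('canister',48),'ball':('ball_center',40),'bar':('bar',26)}.items():
        print(cam,n,[(np.round(r['pixel']).tolist(),round(r['p'],2),onz(s,r['pixel'],z)[:2].round().tolist()) for r in optics.find_in(cam,t)[:1]])
E
```

```text
58.0 [625.6 -11.8 417.1] [-0.06  0.11  1.49 -0.    1.53  1.54] x [ 0.013 -0.002 -1.   ] y [-0.031 -1.     0.001] F [ 0.9 -0.7 -0.7]
0.9 1977 px [343. 102.] rgb [163. 121.  84.] ctr@20 [ 675.7 -137.3]
0.86 568 px [506. 301.] rgb [29. 42. 78.] ctr@20 [ 326.9 -438. ]
0.84 1858 px [289. 104.] rgb [169. 125.  87.] ctr@20 [674.8 -57.2]
0.58 2017 px [179. 103.] rgb [161. 120.  84.] ctr@20 [682.3 106.4]
0.55 1847 px [230. 104.] rgb [169. 125.  87.] ctr@20 [677.1  29.6]
scene tumbler [([391.0, 181.0], 0.78, [728.0, 351.0])]
scene canister [([132.0, 256.0], 0.68, [635.0, -457.0])]
scene ball [([114.0, 236.0], 0.77, [527.0, -476.0])]
scene bar [([364.0, 174.0], 0.64, [630.0, 334.0])]
side tumbler [([94.0, 245.0], 0.86, [748.0, 346.0])]
side canister [([290.0, 134.0], 0.8, [661.0, -472.0])]
side ball [([314.0, 150.0], 0.62, [537.0, -432.0])]
side bar [([130.0, 275.0], 0.79, [608.0, 352.0])]
```

View pics/w20.png

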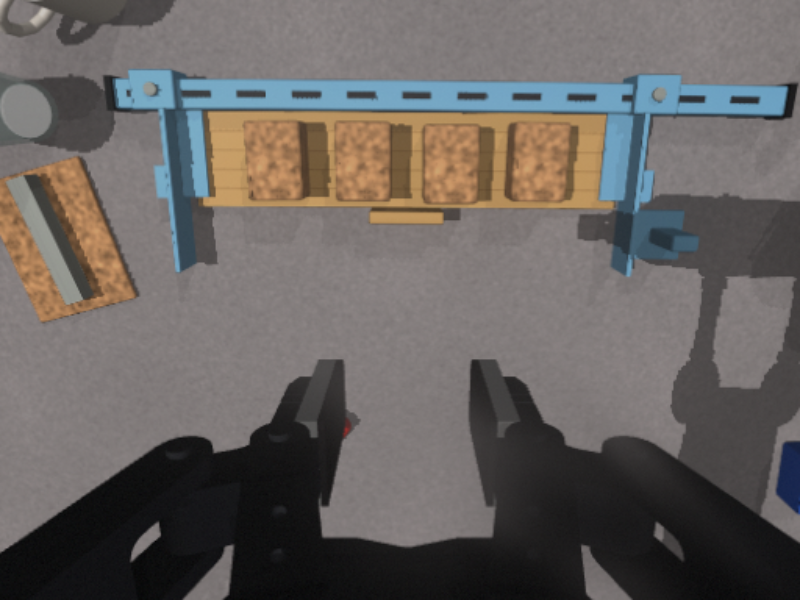

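```bash
python3 - <<'E'
from h import *
import pickle; s=pickle.load(open('w20.pkl','rb'))
def P(n,px,z): q=onz(s,np.array(px)/1.5625,z);print(n,rk(q).round(1))
P('board FL',(204,205),10);P('board FR',(610,208),10);P('pull frontL',(371,222),42);P('pull frontR',(442,223),42)
P('rail',(240,110),28);P('rail',(590,113),28);P('lipL',(207,195),18);P('lipR',(600,200),18)
E
```

```text
board FL [-45.3 197.5]
board FR [ -45.8 -204.5]
pull frontL [-56.6  30.4]
pull frontR [-57.2 -36.1]
rail [ 43.3 149.8]
rail [  42.8 -170.2]
lipL [-34.7 190.7]
lipR [ -37.2 -190.9]
```

```bash
python3 -c "
from h import *
print(ctrl.hand_in())"
```

```text
the job is handed in; nothing more can be done
None
```

I handed the job in at about 58 s of the 210 s, with every step carried out in order; `hand_in` reports no verdict.

- **Bar walk:** The bar was laid against the fixed bracket and walked two turns. Both upright poses agreed with the expected ones in the pictures. It finished covering −85 to −215 mm in rack y.
- **Sliding bracket:** I slid it to about 1 mm from the bar's end, a gap of about 430 mm. The bar then went back on its mat.
- **Cork blocks:** All four are flat on the board and about 80 mm apart. One had been knocked about 35 mm on its own, so I took its position again before picking it up.
- **Board:** I pushed it in until the push force rose to 12 N with no more travel. In the last picture its front edge is at rack x of about −45 mm at both ends, which is home and square. It sits about 3 mm off centre, with both ends under the lips.
- **Bystanders:** In the last pictures the detections of the tumbler, canister and ball agree with the start to within the detector's scatter. The largest differences were about 30 mm, from the side camera on the canister. I saw no contact with any of them.

**Disagreement:** The rail's front edge measured about 43 mm against the stated 46 mm. That is at the edge of calibration error, and the lips and the board's front edge agreed with the home position.

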